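Stand the washed tumbler mouth-down on the free drying peg

ROBOT

A 7-joint arm with a two-finger parallel gripper is mounted at the origin on the work surface. World frame = base frame: x ahead of the robot, y to its left, z up, the work surface at z = 0. Lengths are in m, angles in rad, forces in N, time in s.
With the tool pointing down it reaches from about 0.425 to 0.925 m from the base axis. Payload 6.8 kg.
Tool frame: the origin (TCP) lies between the finger pads; the fingertips stand r.tip_reach ahead of it and the grasp point (between the pads) lies 11 mm behind it (r.tip_reach is the distance from the TCP to the fingertips, in m); z points along the fingers, y is the direction in which the jaws open and shut (so a half turn about z gives the same grasp; the last joint's range is limited). The gripper opens to 85 mm and grips with 20 to 120 N. Pads are 22 mm wide; open, the fingers measure 114 mm over their backs; the gripper's body (76 mm by 85 mm) begins 54 mm behind the grasp point. The pads swing forward as they close: fully open they stand 13 mm farther back than shut.
Start: joints at [-0.108, 0.477, 0.022, 1.555, -0.011, 1.109, -0.083], TCP at [0.675, 0, 0.239] pointing down, gripper open.
Joint ranges: [-2.96, 2.96], [-0.34, 2.1], [-1.41, 1.46], [0.24, 2.44], [-1.37, 4.51], [0.17, 1.92], [-2.96, 2.96]. Speed limits (rad/s): [2.39, 2.39, 3.14, 3.14, 3.14, 3.14, 3.14].

INTERFACE

Orientations are given as a rotation vector (axis times angle).
In Python, from bench import r, eyes, spotter gives the robot as it stands.
- The arm moves only by the tool carry_out, never from a script. Its argument "series" is text: rows parted by semicolons, each of 5 numbers parted by spaces: the shift along the tool's x, y, z in cm, then the turn about the tool's z in rad, then the opening, from 0 (shut) to 1 (fully open). In form: x y z yaw gripper; .... A call has 1 to 8 rows; each row shifts and turns the commanded pose from where the row before left it, along the tool's axes as they then stand; what a row does not reach is not made up. A row lasts 1/8 s, in which the tool goes at most 62.5 mm and 10.7 degrees, less where a joint would pass 70% of its speed; a pose out of reach is approached as far as the arm can. A call with a gripper value outside its range is refused whole. The fingers move at their own pace and stop on an object; "grip_force" is the grip in N (left out, the last holds). Time passes only in rows, so rows that do not move let the fingers close. It gives the time, the measured TCP pose, the force and the opening at its end, in the units of the state.
- r.get_obs(): the state, without advancing time (a new reading comes with each control period).
- eyes.grab_frame(name): name is "scene" or "side" or "wrist"; returns a dict with "color" (384x512x3 uint8, blue, green, red), "intrinsics" (3x3 intrinsics, pixels), "D" ([k1, k2, p1, p2, k3] as OpenCV has them; the pictures are not rectified), "R" (3x3) and "t" (3): a world point X has camera coordinates R X + t; the wrist camera has in their place "T_tool_cam" (4x4, takes a point from camera to tool coordinates, whose origin is the TCP and whose axes are the flange's). Camera axes: x right, y down, z forward; pixel columns grow to the right and rows downward; lengths in m; the calibration is good to about 2 mm. A picture is of the moment at which its call begins: read the wrist's pose just before it. There is no depth.
- r.hand_in(): hands the job in, once; it reports no verdict.
Trained networks look in a picture, given as the dict that the camera call returned (one of the last four; its "shot" number tells which), for a name from the list of things; names that differ only in an ending like _2 or _b are one class to them, and where a whole thing is asked for, a point or a joint stands for the part that bears it (a point fixed in the world has none). Each returns a list of dicts, best first, with "confidence" (0 to 1); they miss things now and then, are a little off and sometimes report something else, mostly with a low value. They report only what shows in the picture. A call takes as long as a camera call. They do not tell look-alikes from the thing itself.
- spotter.search_frame(picture, query): "uv" ([column, row] in pixels, amid what is visible of it).
- spotter.trace(picture, query): "pixels" (384x512 bool, what is visible of it) and "uv" ([column, row] in pixels, amid what is visible of it).
- spotter.mark_of(picture, query): "uv" ([column, row] in pixels: a listed point, or the origin of a listed thing).
The state is a dict: "clock": time; "joints": joint angles; "qvel": joint speeds; "tau": joint torques, N m; "tcp_pos": TCP position; "orientation": TCP orientation; "contact_force": force on the tool from outside, world axes, zero at the start; "moment": the same for the moment, N m; "grip_width": finger opening in m.
Only numpy, scipy, OpenCV 4.12 (cv2) and the standard library are available. Lean on these libraries where they do the work, as an engineer would, in place of code of your own. Each camera call takes 0.05 s, during which the arm holds its last target.

TASK

Put the washed steel tumbler up to dry: it is lying on its side on the sloping draining board, and it belongs mouth-down on the free peg of the drying stand, upright and with its rim resting on the wire deck. Set it down gently rather than letting it drop, push the stand's drip tray fully home under the pegs, and do not disturb the other tableware.

Things in the scene. Friction and masses are not known exactly. Their poses are not given: they have to be found in the camera images.
- tumbler: the washed steel tumbler, a slightly tapered open cup 110 mm tall: outer diameter 56 mm at the closed base, 62 at the mouth (inner 57), inside 107 deep, 0.12 kg. Origin: centre of the outside of its base; its z axis runs from base to mouth. It starts on its side along the draining board's middle groove, mouth downhill, to the robot's right, axis 8 degrees off level, mid-axis 70 mm above the table
- tumbler_rim (a point): centre of the tumbler's open mouth, 110 mm from its base along its axis. Standing mouth-down on the deck it is 50 mm above the table
- drainer: fixed sloping ribbed steel draining board, 220 mm long by 180 wide, falling 10 degrees from its high end at the middle of the table (55 mm) to its low end on the right. Origin: centre of its underside, on the table; x points downhill. Round ribs 10 mm thick run along x at y = -60, -20, 20 and 60 mm; the tumbler rests on the middle two. Side rails at y = +-87 mm, at most 68 mm above the table
- stand: fixed steel wire drying stand, 166 mm deep (x) by 320 wide (y). Origin: centre of its underside, on the table; its front faces its own -x, to the middle of the table. Deck wires' top, where rims rest: 50 mm above the table; back rail at x = 78 mm, 94 mm high. Three equal pegs stand on the deck at x = 10 mm, y = -100, 0 and 100 mm: two taken, one free
- peg_c: the free peg, upright, fixed on the stand's deck. Origin: on its axis, level with the deck's top (50 mm above the table). Round foot 48 mm in diameter to 8 mm above the deck, cone narrowing to 20 mm diameter at 42 mm, then a 16 mm stem to a rounded tip 88 mm above the deck. Which of the three places is free varies
- drip_tray (a joint): how far the shallow drip tray under the pegs is pulled out towards the stand's -x, in m: 0 = fully home (a stop), up to 0.11. It slides level with about 1.5 N of friction and stays where it is left
- tray_front (a point): middle of the outer face of the drip tray's flat front panel (280 mm wide along the stand's y, from 6 to 34 mm above the table; this point 20 mm), facing the stand's -x; it moves with the tray and is 88 mm in front of the stand's origin when home
- dry_tumbler: bystander: a second steel tumbler of the same size, already mouth-down on one of the pegs. Origin: centre of its base, now on top, 160 mm above the table
- glass_tumbler: bystander: a glass tumbler, 120 mm tall and 60 mm across the mouth, mouth-down on another peg. Origin: centre of its base, now on top, 170 mm above the table
- thali: bystander: round steel plate, 240 mm across, 20 mm high. Origin: centre of its underside
- bowl_a: bystander: mustard-yellow melamine bowl, 120 mm across, 50 mm high, standing in the plate. Origin: centre of its underside
- bowl_b: bystander: a second such bowl, standing on the table. Origin: centre of its underside
- katori: bystander: small steel bowl, 84 mm across, 38 mm high. Origin: centre of its underside
- serving_spoon: bystander: steel serving spoon, about 220 mm long, lying on the table. Origin: near the middle of its underside
Not all that is in view belongs to the job. What is shaped like the tumbler but green, turquoise or yellow is not meant.

How it is judged:
At the end, for the whole second after the job is handed in: The tumbler is at rest mouth-down over the free peg: its axis within 4.5 degrees of vertical, the centre of its rim within 10 mm of the peg's axis and no more than 5 mm above the deck's top; the drip tray is within 6 mm of fully home; all is released (angle between tumbler's own z axis and vertical above 3.06 rad and horizontal distance between tumbler_rim and peg_c below 0.01 m and z of tumbler_rim in the frame of peg_c below 0.005 m and linear speed of tumbler below 0.02 m/s and value of joint drip_tray below 0.006 m); the robot touches nothing.
It fails at once if the tumbler is dropped: it moves faster than 0.5 m/s (a fall of some 13 mm) with no finger on it (linear speed of tumbler above 0.5 m/s and contact force between the fingers and tumbler below 0.05 N).
It fails at once if a vessel already drying on a peg is moved by more than 15 mm (distance of any of dry_tumbler, glass_tumbler from where it was at the start of the episode above 0.015 m).
It fails at once if the plate, a bowl or the spoon is moved by more than 25 mm (distance of any of thali, bowl_a, bowl_b, katori, serving_spoon from where it was at the start of the episode above 0.025 m).
It also fails if it takes over 58 s, if anything falls off the work surface, if the arm or the gripper's body presses on something with over 40 N, if the wrist force passes 120 N, or if a joint passes its speed limit or range.

## Working session

There is one attempt and no reset: what is moved stays moved. The work goes in short steps, Python scripts to look and compute and a tool call to move; the robot and the scene stay as the last step left them, time stands still between calls to the robot, and variables do not carry over. Pictures are saved under pics/ and viewed, and the job is handed in when it is done.

Besides the shell and the picture viewer there is one more tool, called after "Request:" as name(argument=value, ...), one argument or row to a line, values as JSON. carry_out: Moves the arm, as the interface text tells. Its arguments: {"type":"object","properties":{"series":{"type":"string"},"grip_force":{"type":"number"}},"required":["series"]}

```bash
ls; mkdir -p pics; cat > h.py <<'E'
import numpy as np, cv2
from scipy.spatial.transform import Rotation as Ro
from bench import r, eyes, spotter
def save(im,n,box=None,s=1):
    if box: im=im[box[1]:box[3],box[0]:box[2]]
    if s!=1: im=cv2.resize(im,None,fx=s,fy=s,interpolation=cv2.INTER_CUBIC)
    cv2.imwrite('pics/'+n,im)
def cam(f,o=None):
    if 'R' in f: return np.array(f['R']),np.array(f['t'])
    T=np.eye(4);T[:3,:3]=Ro.from_rotvec(o['orientation']).as_matrix();T[:3,3]=o['tcp_pos']
    W=np.linalg.inv(T@np.array(f['T_tool_cam']));return W[:3,:3],W[:3,3]
def ray(f,uv,o=None):
    R,t=cam(f,o)
    p=cv2.undistortPoints(np.array([[uv]],float),np.array(f['intrinsics']),np.array(f['D'])).ravel()
    d=R.T@np.array([p[0],p[1],1.]);return -R.T@t,d/np.linalg.norm(d)
def atz(f,uv,z,o=None):
    c,d=ray(f,uv,o);return c+d*(z-c[2])/d[2]
def proj(f,X,o=None):
    R,t=cam(f,o)
    return cv2.projectPoints(np.array(X,float).reshape(-1,1,3),cv2.Rodrigues(R)[0],t,np.array(f['intrinsics']),np.array(f['D']))[0].reshape(-1,2)
def tri(L):
    A=0;b=0
    for c,d in L:
        P=np.eye(3)-np.outer(d,d);A=A+P;b=b+P@c
    return np.linalg.solve(A,b)
E
python3 - <<'E'
from h import *
np.set_printoptions(precision=4,suppress=True)
print(r.tip_reach,{k:v for k,v in r.get_obs().items()})
for n in ['scene','side','wrist']:
    o=r.get_obs();f=eyes.grab_frame(n);save(f['color'],n+'0.png',s=1.5)
    print(n,{k:f[k] for k in f if k in('R','t','intrinsics','T_tool_cam')})
    for q in ['tumbler','tumbler_rim','drainer','stand','peg_c','tray_front','dry_tumbler','glass_tumbler','thali','bowl_a','katori','serving_spoon']:
        print(q,[(np.round(d['uv'],1),round(d['confidence'],2)) for d in spotter.mark_of(f,q)])
    print('seg', [(q,[(np.round(d['uv'],1),round(d['confidence'],2)) for d in spotter.search_frame(f,q)]) for q in ('tumbler','drip_tray','bowl_a')])
E
```

```text
pics
0.008 {'clock': 0.0, 'joints': array([-0.1081,  0.4778,  0.0223,  1.5565, -0.0115,  1.1093, -0.0831]), 'qvel': array([ 0.    , -0.0004,  0.0012, -0.0012,  0.0006,  0.0006, -0.0011]), 'tau': array([ -0.0005, -59.6444,   1.6077, -28.1195,   0.0124,   0.0094,
         0.    ]), 'tcp_pos': array([ 0.6744, -0.    ,  0.2383]), 'orientation': array([-2.2206, -2.2206,  0.0021]), 'contact_force': array([-0.3362,  0.0216,  0.0338]), 'moment': array([0.0187, 0.0225, 0.0162]), 'grip_width': 0.08508379095389723}
scene {'intrinsics': array([[368.54  ,   0.    , 251.8002],
       [  0.    , 368.54  , 198.3884],
       [  0.    ,   0.    ,   1.    ]]), 'R': array([[-0.8299,  0.558 ,  0.0008],
       [ 0.3788,  0.5644, -0.7335],
       [-0.4097, -0.6084, -0.6797]]), 't': array([ 0.4196, -0.1401,  1.5431])}
tumbler [(array([256.3, 157.5]), 0.97), (array([252.6, 148. ]), 0.87), (array([330.4, 318.5]), 0.66), (array([199.2, 164.7]), 0.61)]
tumbler_rim [(array([278.2, 169. ]), 0.93), (array([222.3, 155.3]), 0.86), (array([214.9, 126.6]), 0.67), (array([184.6, 154.4]), 0.39)]
drainer [(array([196.8, 
[... 2567 characters left out ...]
      [-0.0006, -0.3158,  0.9488, -0.1361],
       [ 0.    ,  0.    ,  0.    ,  1.    ]])}
tumbler [(array([ 28. , 307.6]), 0.84), (array([185.7, 357.9]), 0.8)]
tumbler_rim [(array([ 93., 369.]), 0.79)]
drainer [(array([194.5, 342.2]), 0.57)]
stand []
peg_c [(array([187.1, 356.7]), 0.64)]
tray_front [(array([97.1, 87. ]), 0.83)]
dry_tumbler []
glass_tumbler [(array([288.5, 251. ]), 0.58)]
thali []
bowl_a [(array([288.7, 252.7]), 0.86)]
katori [(array([ 98.1, 238.3]), 0.9)]
serving_spoon []
seg [('tumbler', [(array([ 19.7, 284.7]), 0.84), (array([187.2, 346.3]), 0.75), (array([ 91. , 375.5]), 0.55)]), ('drip_tray', [(array([114.2,  48. ]), 0.82)]), ('bowl_a', [(array([292.4, 269.2]), 0.62)])]
```

View pics/scene0.png

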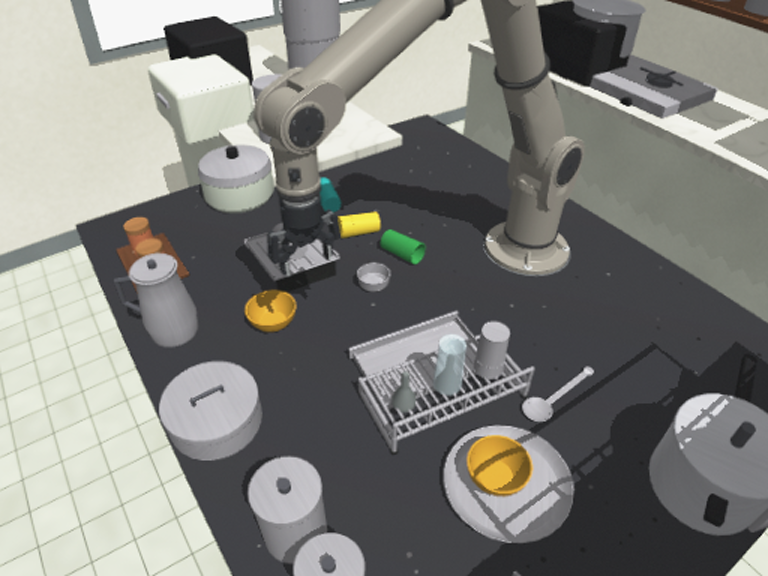

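View pics/side0.png

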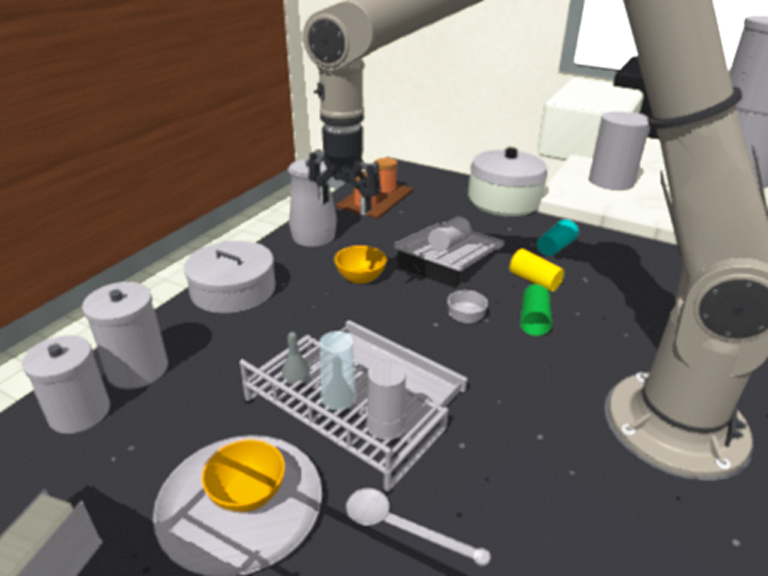

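View pics/wrist0.png

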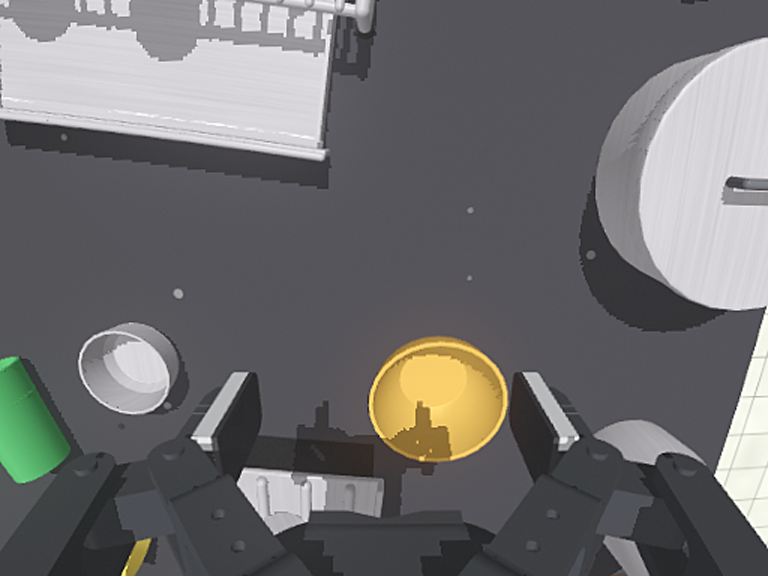

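```bash
python3 - <<'E'
from h import *
np.set_printoptions(precision=4,suppress=True)
s=eyes.grab_frame('scene');d=eyes.grab_frame('side')
D={'stand':((297.3,260.8),(228.6,274.9)),'peg_c':((269.1,264.6),(195.1,248.)),'tray_front':((271.8,223.5),(267.3,236.9)),'dry':((327.6,217.9),(259,243.7)),'glass':((297,229),(225.1,227.6)),
'bowl_b':((180,210.3),(240.7,181.3)),'katori':((250.3,188.6),(313.2,211.7)),'drainer':((196.8,173.8),(298.6,169.7)),'thali':((336.2,321.8),(162.3,339.9)),'tumbler':((199.2,164.7),(291.4,160.5))}
for k,(a,b) in D.items():
    L=[ray(s,a),ray(d,b)];X=tri(L);print(k,X,proj(s,X)-a)
for q in ['tumbler','tumbler_rim','drainer']:
    print(q,[(np.round(e['uv'],1),round(e['confidence'],2)) for e in spotter.mark_of(d,q)])
save(d['color'],'sc.png',(230,120,400,230),4.5)
save(d['color'],'st.png',(150,200,330,340),4.3)
# stand pose by keypoint: base tops z
g={'dry':(.16,D['dry']),'glass':(.17,D['glass']),'peg':(.05,D['peg_c']),'tray':(.02,D['tray_front']),'stand':(0,D['stand']),'kat':(0,D['katori'])}
for k,(z,(a,b)) in g.items(): print(k,atz(s,a,z)[:2],atz(d,b,z)[:2])
E
```

```text
stand [0.513  0.2699 0.0106] [[0.1392 0.4267]]
peg_c [0.618  0.2622 0.0546] [[0.5176 1.6439]]
tray_front [0.4899 0.1    0.0212] [[-0.0007 -0.0029]]
dry [0.4222 0.2793 0.1626] [[0.0249 0.0928]]
glass [0.5234 0.2612 0.1574] [[0.1577 0.5819]]
bowl_b [ 0.7213 -0.1441  0.0069] [[0.197  0.9961]]
katori [ 0.4329 -0.1181 -0.0077] [[0.056  0.3141]]
drainer [ 0.5702 -0.3036  0.0107] [[-0.1337 -0.9452]]
thali [ 0.547   0.4925 -0.0101] [[0.5714 1.1858]]
tumbler [ 0.5768 -0.2534  0.0809] [[0.1942 1.2854]]
tumbler [(array([362.9, 161.1]), 0.92), (array([370.8, 188.1]), 0.58), (array([356.4, 195.4]), 0.58), (array([291.6, 162.1]), 0.56)]
tumbler_rim [(array([354.4, 216.8]), 0.89), (array([341.7, 177.1]), 0.81), (array([306.1, 153.2]), 0.6), (array([378. , 155.1]), 0.58), (array([268.4, 236.8]), 0.31)]
drainer [(array([298., 176.]), 0.89)]
dry [0.42   0.2773] [0.4236 0.277 ]
glass [0.5305 0.2675] [0.5142 0.2765]
peg [0.6136 0.2537] [0.6202 0.2648]
tray [0.4892 0.0991] [0.4906 0.0987]
stand [0.5064 0.2626] [0.5186 0.2632]
kat [ 0.437  -0.1125] [ 0.4296 -0.1061]
```

View pics/sc.png

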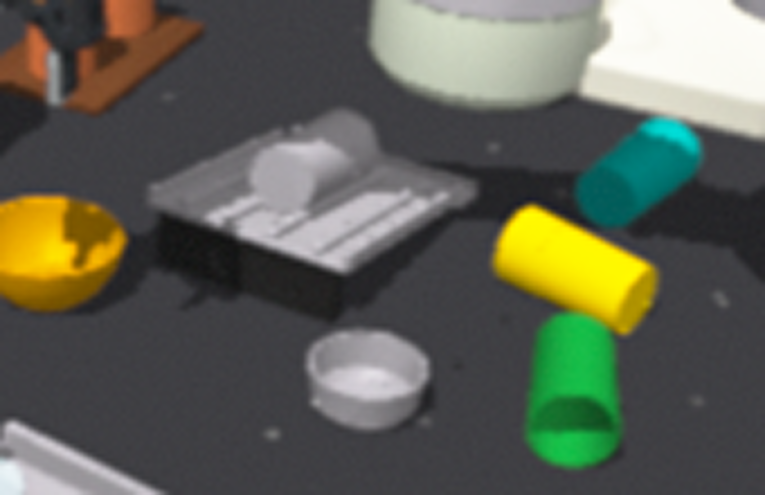

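View pics/st.png

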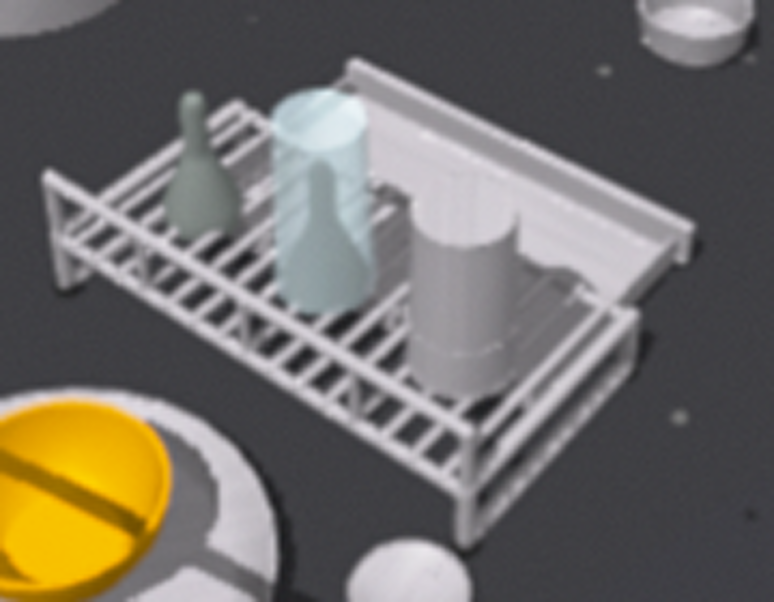

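Request:
carry_out(
  series="-5 -1.7 0 0 1;-5 -1.7 0 0 1;-5 -1.6 0 0 1;-5 -1.6 0 0 1;-5 -1.6 0 0 1;-5 -1.5 0 0 1;0 0 0 0 1",
)

```text
clock: 3.52
tcp_pos: [0.5751, -0.3063, 0.2395]
orientation: [2.23, 2.21, -0.005]
contact_force: [0.2, 1.7, 0.3]
grip_width: 0.0854
```

```bash
python3 - <<'E'
from h import *
np.set_printoptions(precision=4,suppress=True)
o=r.get_obs();f=eyes.grab_frame('wrist');save(f['color'],'w1.png',s=1.5);print(o['clock'],o['tcp_pos'],o['orientation'])
s=eyes.grab_frame('scene');save(s['color'],'s1.png',(130,80,300,230),4)
for n,g in(('w',f),('s',s)):
  for q in ['tumbler','tumbler_rim','drainer']:
    print(n,q,[(np.round(e['uv'],1),round(e['confidence'],2)) for e in spotter.mark_of(g,q)])
E
```

```text
3.525 [ 0.5751 -0.3063  0.2395] [ 2.2303  2.2103 -0.0046]
w tumbler [(array([ 38.4, 167.1]), 0.98), (array([258.4, 126.7]), 0.77), (array([111.3, 266.6]), 0.74), (array([47.3, 98.4]), 0.67)]
w tumbler_rim [(array([124.4, 189.7]), 0.83), (array([0. , 3.5]), 0.57), (array([253.6, 222.1]), 0.56)]
w drainer []
s tumbler [(array([197.5, 167. ]), 0.91), (array([259.5, 160.1]), 0.83), (array([222.8, 135. ]), 0.75), (array([251., 148.]), 0.61)]
s tumbler_rim [(array([278. , 167.5]), 0.96), (array([221.6, 155.6]), 0.87), (array([185.4, 155.4]), 0.57), (array([212.2, 125.1]), 0.52)]
s drainer [(array([197.2, 172.2]), 0.55)]
```

View pics/w1.png

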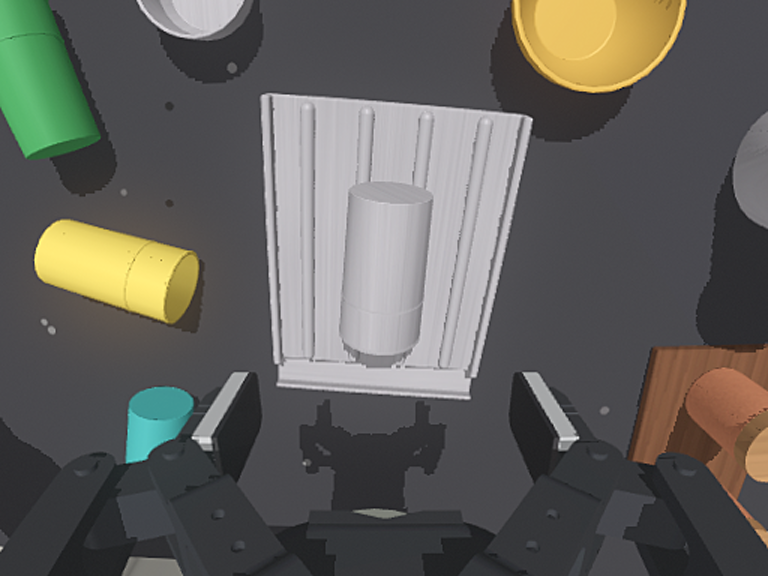

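View pics/s1.png

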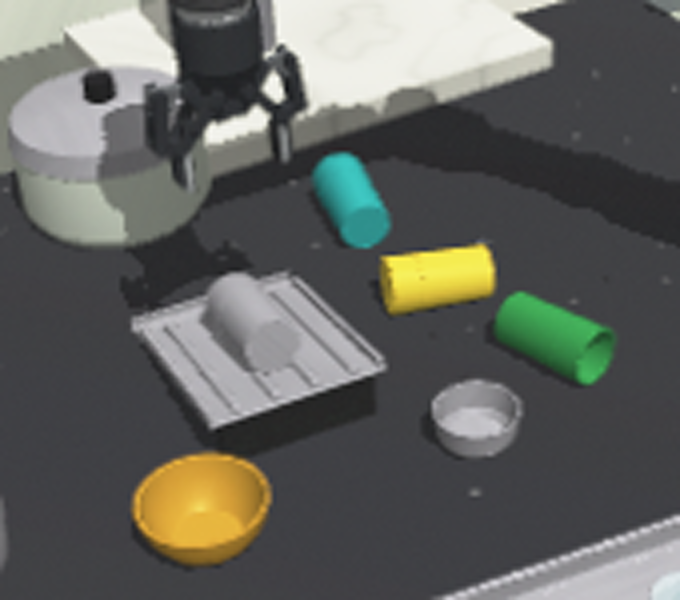

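```bash
cat > fit.py <<'E'
from h import *
from scipy.optimize import minimize
def cup(b,a):
    a=a/np.linalg.norm(a);u=np.cross(a,[0.3,.5,.9]);u/=np.linalg.norm(u);v=np.cross(a,u)
    th=np.linspace(0,2*np.pi,40)[:,None];c=np.cos(th)*u+np.sin(th)*v
    return np.vstack([b+.028*c,b+.11*a+.031*c])
def sil(f,b,a,o):
    m=np.zeros((384*4,512*4),np.uint8);h=cv2.convexHull((proj(f,cup(b,a),o)*4).astype(np.float32)+2)
    cv2.fillConvexPoly(m,np.round(h).astype(np.int32),1);return cv2.resize(m.astype(np.float32),(512,384),interpolation=cv2.INTER_AREA)
def iou(f,m,b,a,o):
    s=sil(f,b,a,o);return np.minimum(s,m).sum()/np.maximum(s,m).sum()
def mask(f,near):
    best=None
    for e in spotter.trace(f,'tumbler'):
        if np.linalg.norm(np.array(e['uv'])-near)<15 and best is None: best=e
    return None if best is None else best['pixels'].astype(np.float32)
E
python3 - <<'E'
from fit import *
np.set_printoptions(precision=4,suppress=True)
o=r.get_obs();F=[(eyes.grab_frame('wrist'),(258,180)),(eyes.grab_frame('side'),(300,156)),(eyes.grab_frame('scene'),(192,161))]
M=[(f,mask(f,n)) for f,n in F];print([m is not None and m.sum() for f,m in M])
M=[(f,m) for f,m in M if m is not None]
def pose(p):
    t=np.radians(8);a=np.array([np.cos(p[2])*np.cos(t),np.sin(p[2])*np.cos(t),-np.sin(t)]);mid=np.array([p[0],p[1],.07+(p[3] if len(p)>3 else 0)]);return mid-.055*a,a
for sel in ([0],[1],[2],[0,1,2]):
    sel=[i for i in sel if i<len(M)]
    c=lambda p:-sum(iou(M[i][0],M[i][1],*pose(p),o) for i in sel)
    R=minimize(c,[.577,-.30,-1.57],method='Nelder-Mead',options=dict(initial_simplex=[[.577,-.3,-1.57],[.587,-.3,-1.57],[.577,-.29,-1.57],[.577,-.3,-1.5]],xatol=1e-4,fatol=1e-4))
    print(sel,R.x,R.fun,pose(R.x))
im=M[0][0]['color'].copy();b,a=pose(R.x)
for u in proj(M[0][0],cup(b,a),o): cv2.circle(im,tuple(np.round(u).astype(int)),1,(0,0,255),-1)
save(im,'ov1.png',(160,50,360,300),3)
E
```

```text
[np.float32(6016.0), np.float32(374.0), np.float32(331.0)]
[0] [ 0.574  -0.3101 -1.6551] -0.986061155796051 (array([ 0.5785, -0.2558,  0.0777]), array([-0.0833, -0.9868, -0.1392]))
[1] [ 0.5737 -0.308  -1.6096] -0.85654616355896 (array([ 0.5758, -0.2536,  0.0777]), array([-0.0384, -0.9895, -0.1392]))
[2] [ 0.5767 -0.3182 -1.6785] -0.8754354119300842 (array([ 0.5825, -0.264 ,  0.0777]), array([-0.1064, -0.9845, -0.1392]))
[0, 1, 2] [ 0.5742 -0.3107 -1.6407] -2.645998001098633 (array([ 0.578 , -0.2564,  0.0777]), array([-0.0692, -0.9878, -0.1392]))
```

View pics/ov1.png

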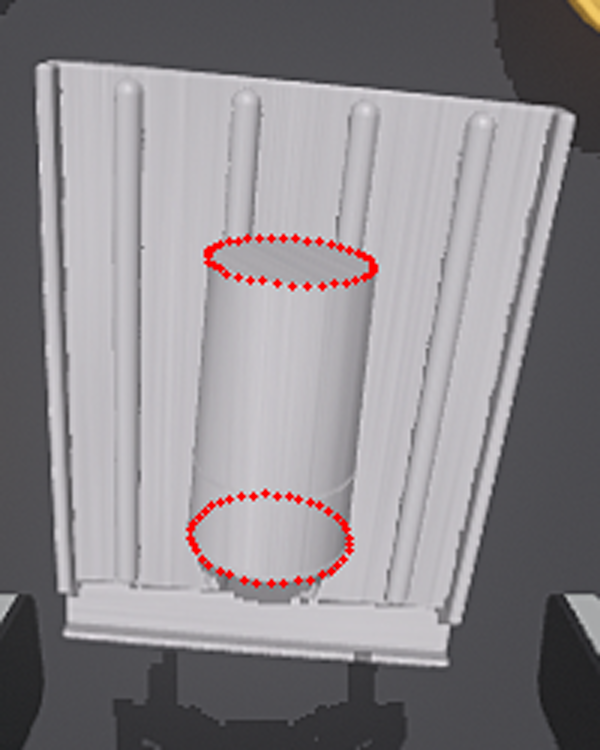

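Request:
carry_out(
  series="0 0 0 0.065 1;3 0 4 0 1;0.6 -0.1 4 0 1;0 0 4 0 1;0 0 1 0 1;0 0 0 0 1;0 0 0 0 1",
)

```text
clock: 5.1
tcp_pos: [0.5806, -0.2647, 0.1112]
orientation: [2.291, 2.146, 0.002]
contact_force: [-0.3, -0.2, -0.1]
grip_width: 0.0856
```

```bash
python3 - <<'E'
from fit import *
np.set_printoptions(precision=4,suppress=True)
o=r.get_obs();f=eyes.grab_frame('wrist');save(f['color'],'w2.png',s=1.5);print(o['clock'],o['tcp_pos'],o['orientation'],o['contact_force'])
R=Ro.from_rotvec(o['orientation']).as_matrix();print(R)
b=np.array([.578,-.256,.0777]);g=b+.014*np.array([-.076,-.9868,-.139]);print('to go cm',R.T@(g+[0,0,-.007]-o['tcp_pos'])*100)
E
```

```text
5.1 [ 0.5806 -0.2647  0.1112] [2.2909 2.1457 0.0022] [-0.3125 -0.2306 -0.0651]
[[ 0.0654  0.9979  0.0029]
 [ 0.9979 -0.0654 -0.0011]
 [-0.0009  0.003  -1.    ]]
to go cm [-0.5261 -0.3401  4.2418]
```

View pics/w2.png

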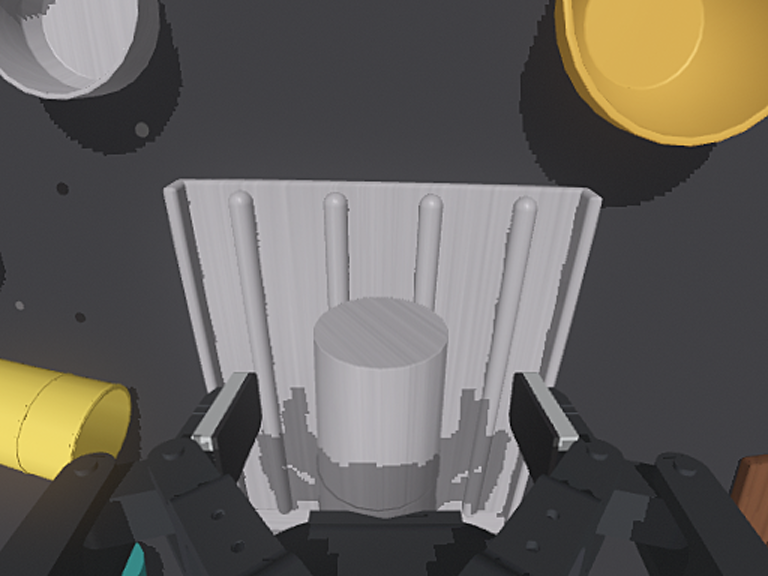

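Request:
carry_out(
  series="-0.5 -0.2 2.1 0 1;0 0 2.1 0 1;0 0 0 0 1;0 0 0 0 0;0 0 0 0 0;0 0 0 0 0;0 0 0 0 0",
  grip_force=20,
)

```text
clock: 6.02
tcp_pos: [0.5782, -0.2692, 0.0689]
orientation: [2.291, 2.147, 0.002]
contact_force: [-0.7, 0.5, 6.1]
grip_width: 0.0571
```

```bash
python3 - <<'E'
from fit import *
np.set_printoptions(precision=4,suppress=True)
o=r.get_obs();f=eyes.grab_frame('wrist');save(f['color'],'w3.png',s=1.5);print(o['clock'],o['tcp_pos'],o['contact_force'],o['grip_width'])
E
```

```text
6.025 [ 0.5782 -0.2692  0.0689] [-0.7365  0.5469  6.1455] 0.057085508490028344
```

View pics/w3.png

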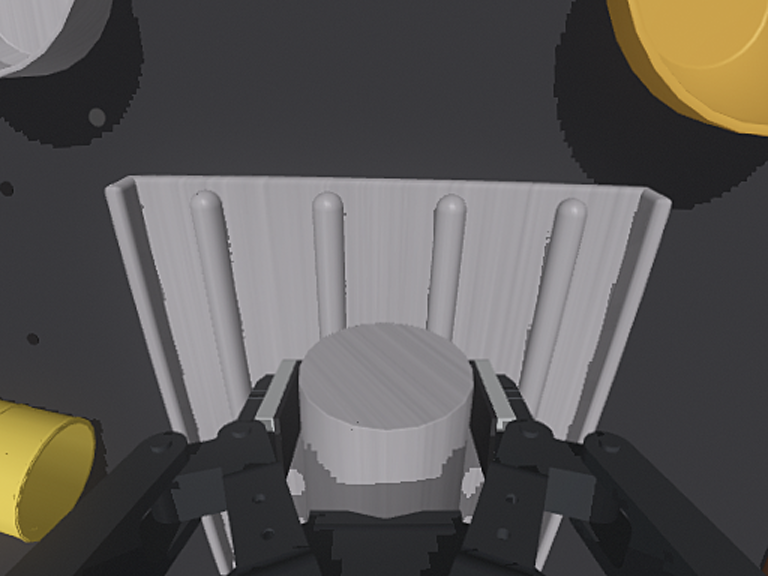

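Request:
carry_out(
  series="0 0 -0.5 0 0;0 0 -1.5 0 0;0 0 -3 0 0;0 0 -4 0 0;0 0 -3 0 0;0 0 0 0 0",
)

```text
clock: 6.82
tcp_pos: [0.5786, -0.2696, 0.1908]
orientation: [2.289, 2.144, 0.004]
contact_force: [0.6, -0.3, -1.8]
grip_width: 0.0574
```

```bash
cat > look.py <<'E'
import sys
from fit import *
np.set_printoptions(precision=4,suppress=True)
n=sys.argv[1]
o=r.get_obs();f=eyes.grab_frame('wrist');s=eyes.grab_frame('side');c=eyes.grab_frame('scene')
print(o['clock'],o['tcp_pos'],o['orientation'],o['contact_force'],o['moment'],o['grip_width'])
u=proj(s,o['tcp_pos'])[0].astype(int);v=proj(c,o['tcp_pos'])[0].astype(int)
def crop(im,u):
    x=min(max(u[0]-50,0),412);y=min(max(u[1]-50,0),284);return cv2.resize(im[y:y+100,x:x+100],(390,390),interpolation=cv2.INTER_CUBIC)
cv2.imwrite('pics/'+n+'.png',np.hstack([crop(s['color'],u),crop(c['color'],v)]))
save(f['color'],n+'w.png')
E
python3 look.py l1
```

```text
6.825 [ 0.5786 -0.2696  0.1908] [2.289  2.1442 0.0042] [ 0.5929 -0.3483 -1.8204] [ 0.0835 -0.0643 -0.0187] 0.05735447811427921
```

View pics/l1.png

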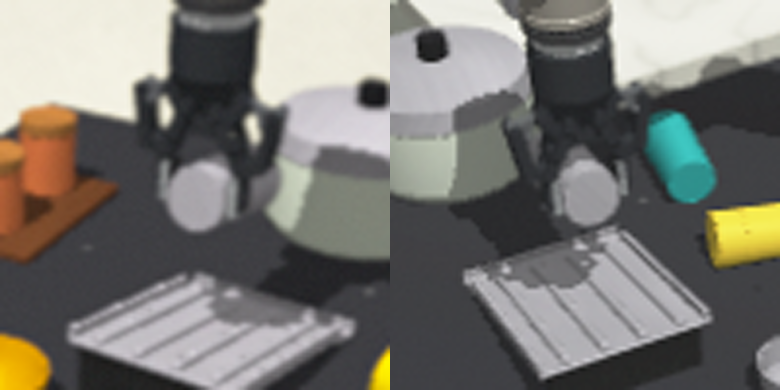

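View pics/l1w.png

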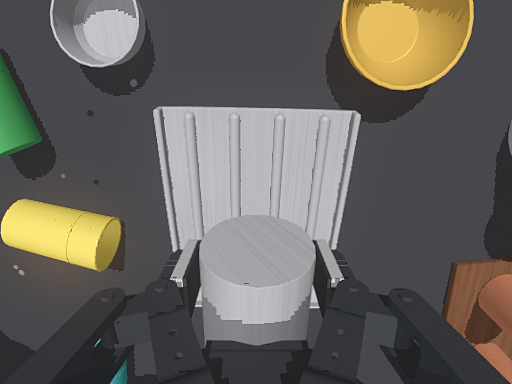

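```bash
python3 - <<'E'
from h import *
np.set_printoptions(precision=4,suppress=True)
o=r.get_obs();f=eyes.grab_frame('wrist');save(f['color'],'w4.png',(140,90,370,260),3.3)
R=Ro.from_rotvec(o['orientation']).as_matrix()
for uv in [(160,109),(354,113),(256,111)]:
  for z in (.055,.065): 
    X=atz(f,uv,z,o);print(uv,z,X,'tool',R.T@(X-o['tcp_pos']))
E
```

```text
(160, 109) 0.055 [ 0.4945 -0.1922  0.055 ] tool [ 0.0707 -0.0862  0.1316]
(160, 109) 0.065 [ 0.4978 -0.192   0.065 ] tool [ 0.0711 -0.083   0.1216]
(354, 113) 0.055 [ 0.6664 -0.2069  0.055 ] tool [0.0672 0.0863 0.1313]
(354, 113) 0.065 [ 0.6632 -0.2061  0.065 ] tool [0.0678 0.083  0.1213]
(256, 111) 0.055 [ 0.5794 -0.2     0.055 ] tool [ 0.0684 -0.001   0.1314]
(256, 111) 0.065 [ 0.5795 -0.1995  0.065 ] tool [ 0.0689 -0.001   0.1214]
```

View pics/w4.png

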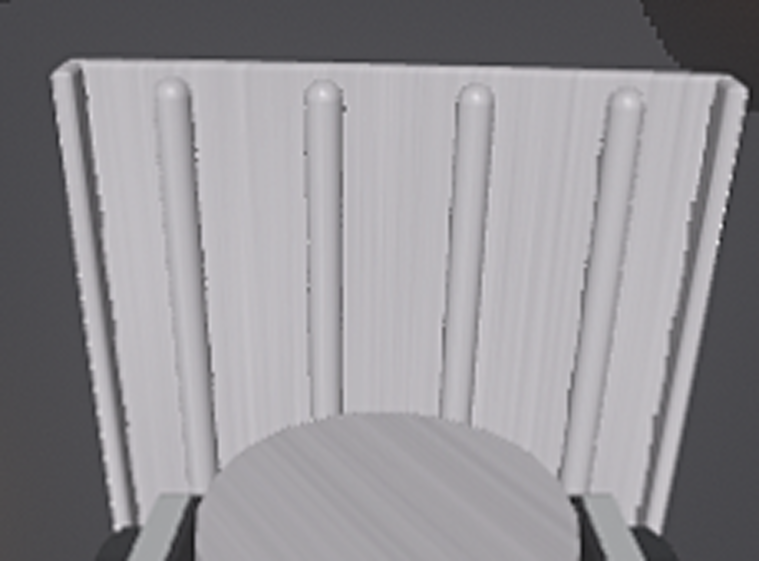

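Request:
carry_out(
  series="3 0 0 0 0;5 0 0 0 0;5 0 0 0 0;5 0 2 0 0;0 0 4 0 0;0 0 4 0 0;0 0 1.5 0 0;0 0 0 0 0",
)

```text
clock: 8.02
tcp_pos: [0.5878, -0.0894, 0.0712]
orientation: [-2.291, -2.146, 0.003]
contact_force: [-0.6, -0.0, -0.8]
grip_width: 0.0575
```

```bash
python3 look.py l2
```

```text
8.025 [ 0.5878 -0.0894  0.0712] [-2.2914 -2.1463  0.0031] [-0.6293 -0.0434 -0.8405] [-0.0009 -0.0005  0.0756] 0.05754345583726975
```

View pics/l2.png

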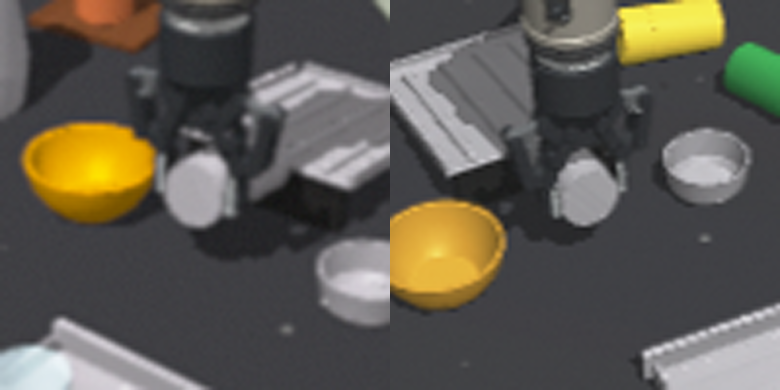

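Request:
carry_out(
  series="-1 0 0 0 0;-1 0 0 0 0;-0.7 0 -0.1 0 0;-0.7 0 -0.2 0 0;0 0 0 0 0",
)

```text
clock: 8.8
tcp_pos: [0.5885, -0.1099, 0.0768]
orientation: [-2.277, -2.151, -0.018]
contact_force: [-0.7, 31.4, 9.6]
grip_width: 0.0574
```

```bash
python3 look.py l3
```

```text
8.8 [ 0.5885 -0.1099  0.0768] [-2.2765 -2.1509 -0.0175] [-0.7485 31.3671  9.5662] [ 6.4258  0.3652 -0.3316] 0.057373894710957024
```

View pics/l3.png

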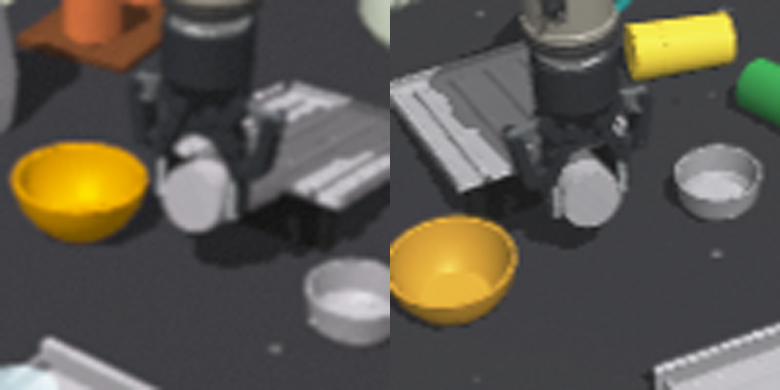

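View pics/l3w.png

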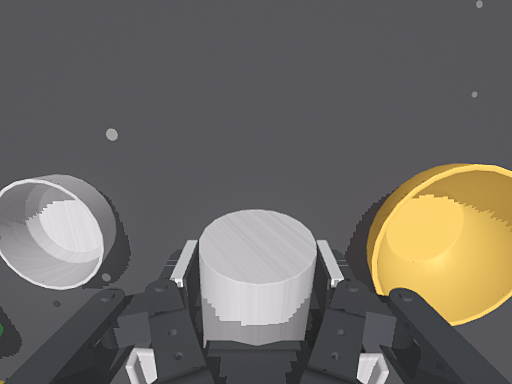

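Request:
carry_out(
  series="0 0 -0.4 0 0;0 0 -0.4 0 0;0 0 -0.4 0 0;0 0 -0.4 0 0;0 0 0 0 0",
)

```text
clock: 9.57
tcp_pos: [0.5875, -0.1179, 0.0925]
orientation: [-2.287, -2.149, -0.008]
contact_force: [-0.4, 13.3, 4.0]
grip_width: 0.0575
```

```bash
python3 look.py l4
```

```text
9.575 [ 0.5875 -0.1179  0.0925] [-2.287  -2.1486 -0.0084] [-0.4302 13.2683  4.0484] [ 3.0808  0.1726 -0.1955] 0.05753833889179795
```

View pics/l4.png

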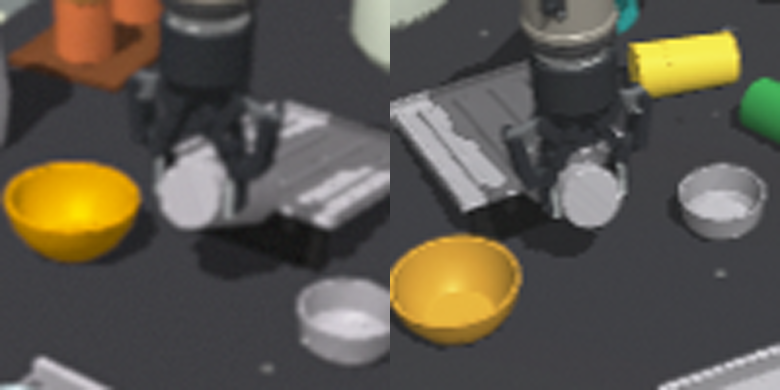

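View pics/l4w.png

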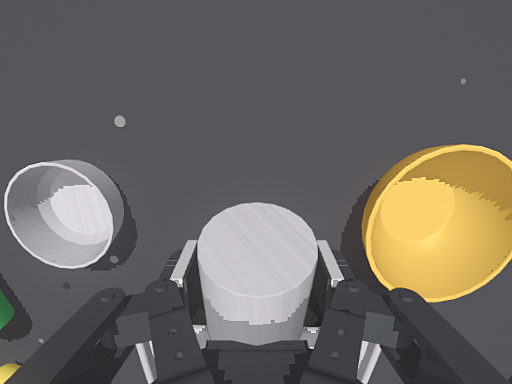

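Request:
carry_out(
  series="-0.8 0 -0.3 0 0;-0.8 0 -0.3 0 0;-0.8 0 -0.3 0 0;-0.8 0 -0.3 0 0;0 0 0 0 0",
)

```text
clock: 10.35
tcp_pos: [0.587, -0.14, 0.1073]
orientation: [-2.275, -2.15, -0.021]
contact_force: [-7.9, 35.9, 29.6]
grip_width: 0.0573
```

```bash
python3 look.py l5
```

```text
10.35 [ 0.587  -0.14    0.1073] [-2.2749 -2.1502 -0.021 ] [-7.9386 35.8623 29.5991] [ 7.81    2.1079 -0.4323] 0.05725164925003676
```

View pics/l5.png

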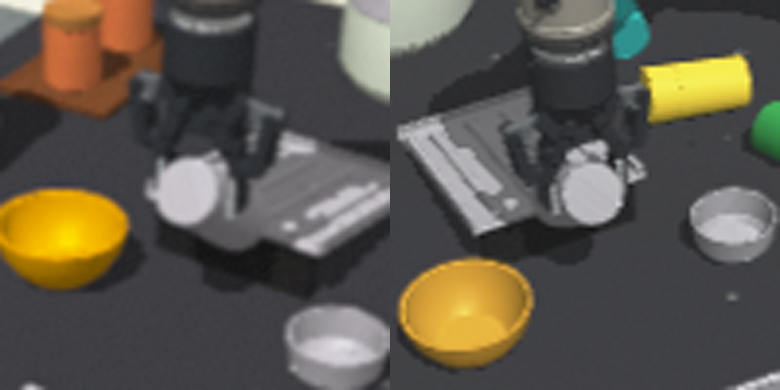

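View pics/l5w.png

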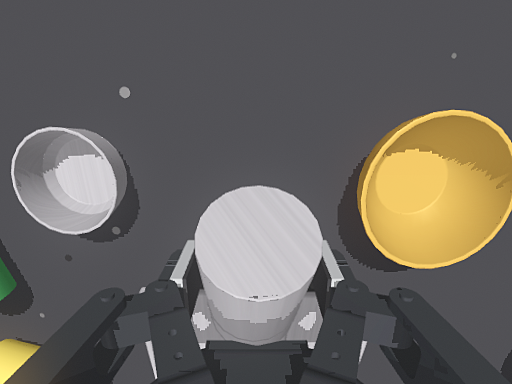

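```bash
cat > tilt.py <<'E'
from h import *
from scipy.optimize import least_squares
# L,R,T,B extreme pixels of base ellipse -> base centre & tilt in tool frame
def tilt(f,L,Rr,T,B):
    K=np.array(f['intrinsics']);D=np.array(f['D']);C=np.linalg.inv(np.array(f['T_tool_cam']))
    th=np.linspace(0,2*np.pi,181)
    def ext(p):
        b=p[:3];t=p[3]  # axis (base->mouth) in tool: (-cos t,0,sin t): t=0 horizontal, pi/2 mouth down
        e1=np.array([np.sin(t),0,np.cos(t)]);e2=np.array([0,1,0])
        X=b+.028*(np.cos(th)[:,None]*e1+np.sin(th)[:,None]*e2)
        u=cv2.projectPoints(X,cv2.Rodrigues(C[:3,:3])[0],C[:3,3],K,D)[0].reshape(-1,2)
        return np.r_[u[:,0].min(),u[:,0].max(),u[:,1].min(),u[:,1].max()]
    best=None
    for t0 in (.3,.8,1.3):
        S=least_squares(lambda p:ext(p)-[L,Rr,T,B],[0.015,0,-.01,t0],x_scale=[.01,.01,.01,.3])
        if best is None or S.cost<best.cost: best=S
    return best.x[:3]*1000,np.degrees(best.x[3]),best.cost
E
python3 - <<'E'
from tilt import *
np.set_printoptions(precision=1,suppress=True)
f=eyes.grab_frame('wrist')
for a in [(200,316,209,284),(200,316,214,285),(198,317,203,295),(195,322,186,301)]: print(tilt(f,*a))
E
```

```text
(array([14.4,  0.1, -7.6]), np.float64(11.394259952343672), np.float64(0.0))
(array([12.9,  0.1, -8. ]), np.float64(8.256850151484123), np.float64(0.0))
(array([ 15.5,  -0.2, -11.4]), np.float64(21.05104363142647), np.float64(0.0))
(array([ 22.2,   0.2, -19. ]), np.float64(36.04604648980503), np.float64(4.0389678347315804e-28))
```

Request:
carry_out(
  series="0 0 -0.5 0 0;0 0 -0.5 0 0;0 0 -0.5 0 0;-0.3 0 -0.5 0 0;0 0 0 0 0",
)

```text
clock: 11.18
tcp_pos: [0.5852, -0.1571, 0.1247]
orientation: [2.292, 2.148, 0.005]
contact_force: [0.8, 8.9, 6.3]
grip_width: 0.0576
```

```bash
python3 look.py l6
```

```text
11.175 [ 0.5852 -0.1571  0.1247] [2.2921 2.148  0.0048] [0.7931 8.8589 6.2754] [ 1.8285 -0.0696  0.015 ] 0.057555830175603714
```

View pics/l6.png

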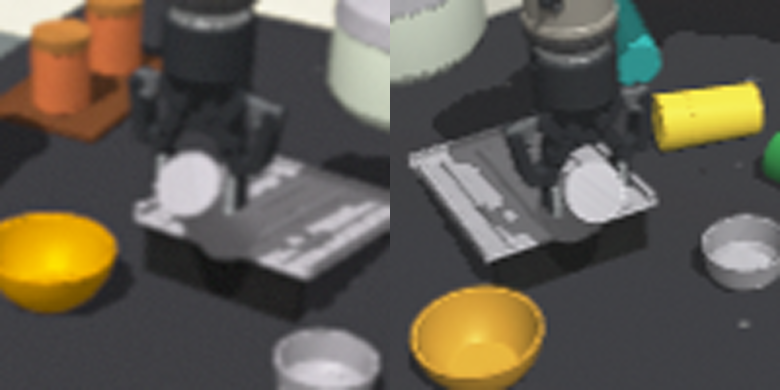

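View pics/l6w.png

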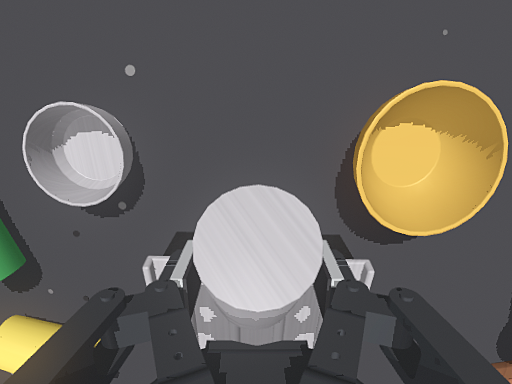

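```bash
python3 - <<'E'
from tilt import *
np.set_printoptions(precision=1,suppress=True)
f=eyes.grab_frame('wrist')
for a in [(193,323,185,313),(193,323,186,311)]: print(tilt(f,*a))
E
```

```text
(array([ 20.9,   0. , -23.2]), np.float64(47.766342334804314), np.float64(4.0389678347315804e-28))
(array([ 18.2,   0. , -24.6]), np.float64(78.96356983282095), np.float64(0.0))
```

Request:
carry_out(
  series="0 0 -1 0 0;0 0 -3 0 0;4 0 -4 0 0;5.5 0 -4 0 0;6 0 -1.5 0 0;6 0 0 0 0;5 0 0 0 0;3.3 0 0 0 0",
)

```text
clock: 12.38
tcp_pos: [0.6034, 0.136, 0.2555]
orientation: [2.291, 2.148, -0.0]
contact_force: [1.1, -0.8, -2.3]
grip_width: 0.0576
```

Request:
carry_out(
  series="0 0 0 0 0;0 0 0 0 0",
)

```text
clock: 12.62
tcp_pos: [0.6036, 0.1324, 0.2551]
orientation: [2.294, 2.144, -0.002]
contact_force: [0.9, -0.2, -1.1]
grip_width: 0.0571
```

```bash
python3 look.py l7; python3 - <<'E'
from h import *
np.set_printoptions(precision=4,suppress=True)
o=r.get_obs();f=eyes.grab_frame('wrist');s=eyes.grab_frame('side');c=eyes.grab_frame('scene')
for n,g in(('w',f),('side',s),('sc',c)):
  for q in ['peg_c','stand','tray_front','dry_tumbler','glass_tumbler']:
    print(n,q,[(np.round(e['uv'],1),round(e['confidence'],2)) for e in spotter.mark_of(g,q)])
E
```

```text
12.625 [0.6036 0.1324 0.2551] [ 2.2939  2.1445 -0.0017] [ 0.8706 -0.2224 -1.0815] [ 0.0143 -0.003  -0.0044] 0.057143103367033064
w peg_c [(array([262.5,  47.8]), 0.81)]
w stand [(array([181.8,  56.6]), 0.84)]
w tray_front [(array([174.9, 195.1]), 0.82)]
w dry_tumbler []
w glass_tumbler [(array([118. ,   9.3]), 0.92)]
side peg_c []
side stand [(array([227.7, 272.3]), 0.84), (array([161.4, 336.8]), 0.27), (array([218.7, 156.1]), 0.25)]
side tray_front [(array([269.8, 239.7]), 0.64)]
side dry_tumbler [(array([261.9, 243.7]), 0.7)]
side glass_tumbler [(array([223.6, 226.3]), 0.64)]
sc peg_c [(array([273.4, 223.4]), 0.72), (array([268.5, 266.2]), 0.63)]
sc stand [(array([295.4, 263.7]), 0.71)]
sc tray_front [(array([270.7, 223.5]), 0.76)]
sc dry_tumbler [(array([332.5, 218.9]), 0.67)]
sc glass_tumbler [(array([297.9, 226.6]), 0.69)]
```

View pics/l7w.png

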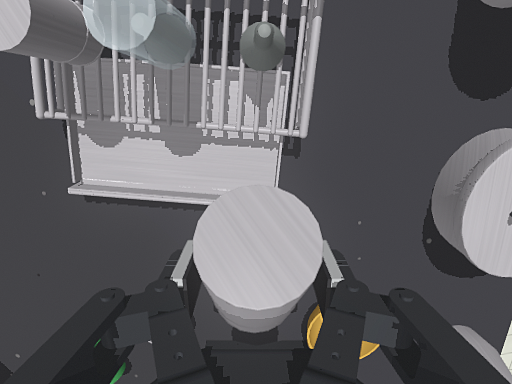

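View pics/l7.png

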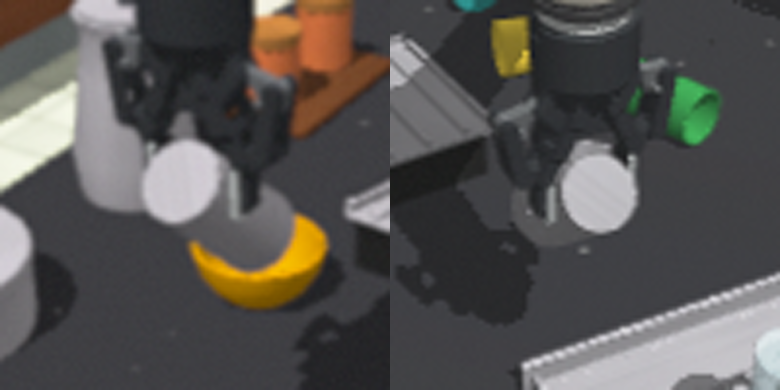

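```bash
python3 - <<'E'
from fit import *
np.set_printoptions(precision=4,suppress=True)
o=r.get_obs();f=eyes.grab_frame('wrist');s=eyes.grab_frame('side');c=eyes.grab_frame('scene')
print(o['tcp_pos'])
print('peg wrist',atz(f,(262.5,47.8),.05,o),'tip',atz(f,(264,30),.136,o))
print('peg tip side',atz(s,(194.7,222.6),.136))
print('stand w',atz(f,(181.8,56.6),0,o),'tray w',atz(f,(174.9,195.1),.02,o))
save(f['color'],'pg.png',(200,0,330,140),4)
save(c['color'],'pgs.png',(230,200,360,310),4)
R=Ro.from_rotvec(o['orientation']).as_matrix()
out=[]
for t in (40,45,50,60):
    im=cv2.resize(s['color'],None,fx=4,fy=4,interpolation=cv2.INTER_CUBIC)
    t=np.radians(t);a=R@[-np.cos(t),0,np.sin(t)];b=o['tcp_pos']+R@[.0205,0,-.0235]
    for u in proj(s,cup(b,a)): cv2.circle(im,tuple(np.round(u*4+1.5).astype(int)),2,(0,0,255),-1)
    u=(proj(s,b)[0]*4).astype(int);out.append(im[u[1]-120:u[1]+230,u[0]-80:u[0]+270][:,:270])
cv2.imwrite('pics/tl.png',cv2.resize(np.hstack(out),(800,260)))
E
```

```text
[0.6033 0.1349 0.2551]
peg wrist [0.6177 0.265  0.05  ] tip [0.6172 0.2659 0.136 ]
peg tip side [0.6149 0.2627 0.136 ]
stand w [0.519  0.2692 0.    ] tray w [0.4906 0.0964 0.02  ]
```

View pics/tl.png

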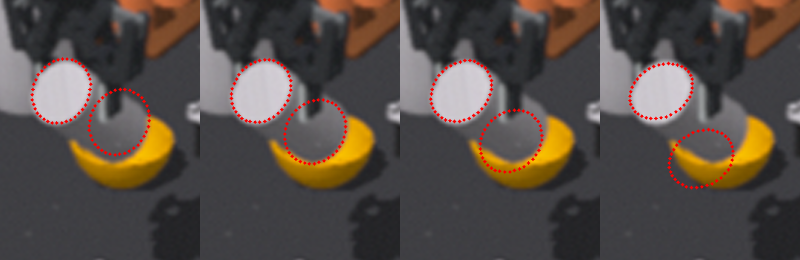

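View pics/pg.png

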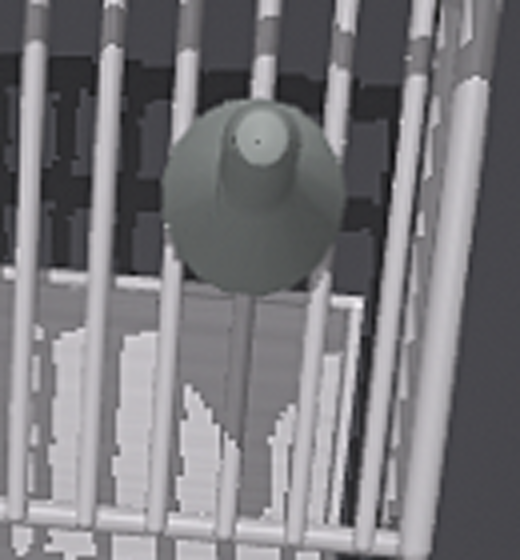

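View pics/pgs.png

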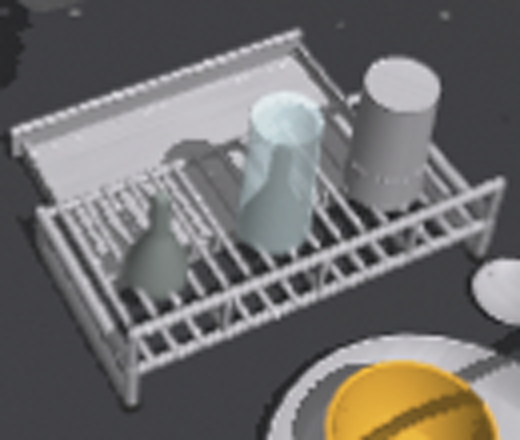

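Request:
carry_out(
  series="4 0.1 0 0 0;5 0.1 0 0 0;5 0.2 0 0 0;4.6 0.1 0 0 0;0 0 0 0 0;0 0 0 0 0",
)

```text
clock: 14.58
tcp_pos: [0.6204, 0.3195, 0.2547]
orientation: [2.292, 2.148, -0.001]
contact_force: [-0.3, -1.0, -0.9]
grip_width: 0.0575
```

```bash
cat > ov.py <<'E'
import sys
from fit import *
np.set_printoptions(precision=4,suppress=True)
n=sys.argv[1];ts=[float(x) for x in sys.argv[4:]];bx,bz=float(sys.argv[2])/1000,float(sys.argv[3])/1000
o=r.get_obs();f=eyes.grab_frame('wrist');s=eyes.grab_frame('side');c=eyes.grab_frame('scene')
R=Ro.from_rotvec(o['orientation']).as_matrix();save(f['color'],n+'w.png')
print(o['clock'],o['tcp_pos'],o['contact_force'],o['grip_width'],'peg in tool mm',R.T@(np.array([.617,.264,.138])-o['tcp_pos'])*1000)
rows=[]
for g in (s,c):
  out=[]
  for t in [None]+ts:
    im=cv2.resize(g['color'],None,fx=4,fy=4,interpolation=cv2.INTER_CUBIC)
    b=o['tcp_pos']+R@[bx,0,bz]
    if t is not None:
      t=np.radians(t);a=R@[-np.cos(t),0,np.sin(t)]
      for u in proj(g,cup(b,a)): cv2.circle(im,tuple(np.round(u*4+1.5).astype(int)),2,(0,0,255),-1)
    u=(proj(g,b)[0]*4).astype(int);y=max(u[1]-140,0);x=max(u[0]-150,0);out.append(im[y:y+350,x:x+300])
  rows.append(np.hstack(out))
v=np.vstack(rows);k=min(800/v.shape[1],600/v.shape[0]);cv2.imwrite('pics/'+n+'.png',cv2.resize(v,None,fx=k,fy=k,interpolation=cv2.INTER_AREA))
E
python3 ov.py o1 20.5 -23.5 42
```

```text
14.575 [0.6204 0.3195 0.2547] [-0.3004 -0.9722 -0.8984] 0.05746925534268098 peg in tool mm [-55.4601   0.1893 116.771 ]
```

View pics/o1.png

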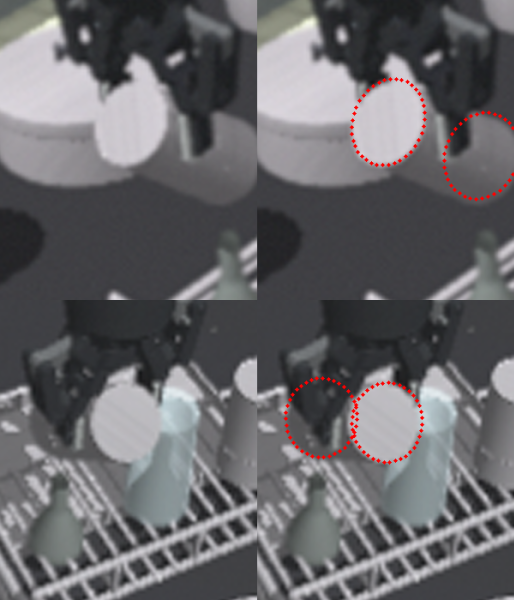

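View pics/o1w.png

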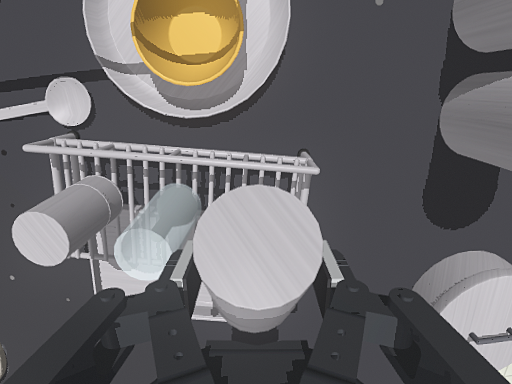

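Request:
carry_out(
  series="0 0 1.5 0 0;0 0 1.5 0 0;0 0 1.5 0 0;0 0 1 0 0;0 0 0 0 0",
)

```text
clock: 15.35
tcp_pos: [0.6198, 0.3198, 0.1987]
orientation: [-2.292, -2.148, 0.003]
contact_force: [-0.6, 0.3, -2.1]
grip_width: 0.0577
```

Request:
carry_out(
  series="0 0 0.6 0 0;0 0 0.6 0 0;0 0 0.5 0 0;0 0 0 0 0",
)

```text
clock: 15.85
tcp_pos: [0.6201, 0.32, 0.1825]
orientation: [-2.292, -2.148, 0.001]
contact_force: [-0.5, -0.2, -0.7]
grip_width: 0.0571
```

```bash
python3 ov.py o2 20.5 -23.5 42
```

```text
15.85 [0.6201 0.32   0.1825] [-0.4791 -0.2012 -0.6707] 0.05705542313584159 peg in tool mm [-56.045    0.5651  44.5384]
```

View pics/o2.png

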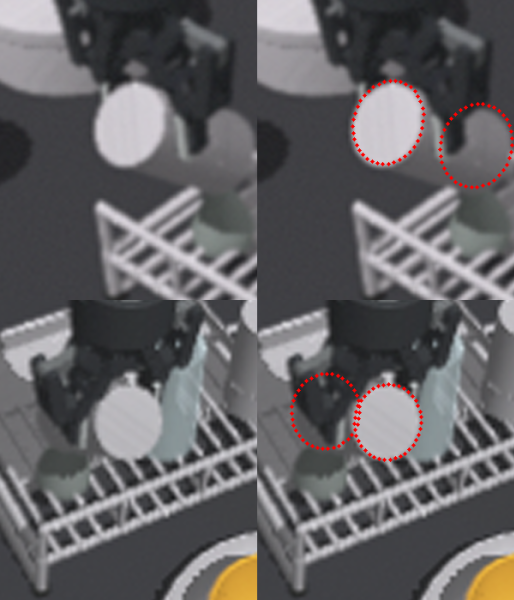

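Request:
carry_out(
  series="-0.7 0 0 0 0;-0.7 0 0 0 0;-0.7 0 0 0 0;-0.7 0 0 0 0;0 0 0 0 0",
)

```text
clock: 16.62
tcp_pos: [0.6189, 0.2924, 0.1838]
orientation: [-2.293, -2.147, -0.003]
contact_force: [-0.2, 3.7, 0.4]
grip_width: 0.0572
```

```bash
python3 ov.py o3 20.5 -23.5 55
```

```text
16.625 [0.6189 0.2924 0.1838] [-0.1702  3.7225  0.4498] 0.05723333381169007 peg in tool mm [-28.4929  -0.0718  45.7651]
```

View pics/o3.png

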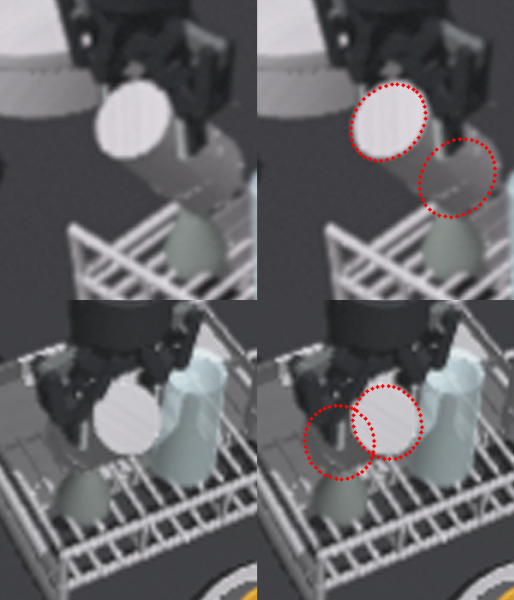

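View pics/o3w.png

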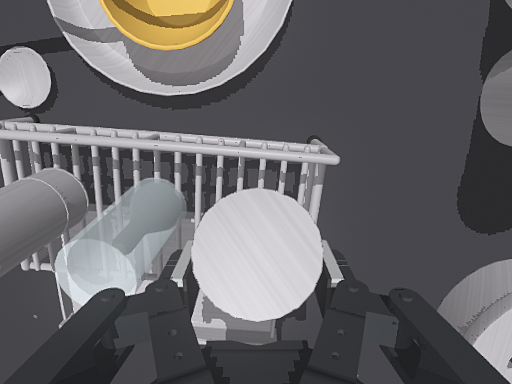

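Request:
carry_out(
  series="-0.8 0 0 0 0;-0.8 0 0 0 0;-0.8 0 0 0 0;-0.8 0 0 0 0;-0.6 0 0 0 0;0 0 0 0 0",
)

```text
clock: 17.52
tcp_pos: [0.6158, 0.2532, 0.1825]
orientation: [2.293, 2.147, -0.002]
contact_force: [0.7, 3.3, -2.7]
grip_width: 0.0578
```

```bash
python3 ov.py o4 8 -31 80
```

```text
17.525 [0.6158 0.2532 0.1825] [ 0.738   3.349  -2.6625] 0.057762044974515155 peg in tool mm [10.8782  0.4917 44.5273]
```

View pics/o4.png

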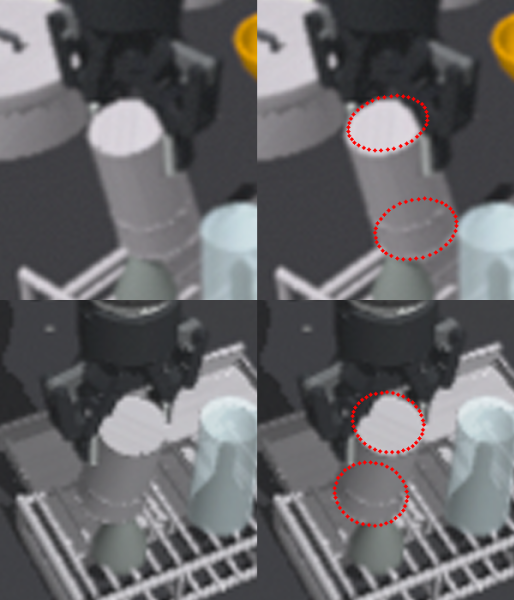

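View pics/o4w.png

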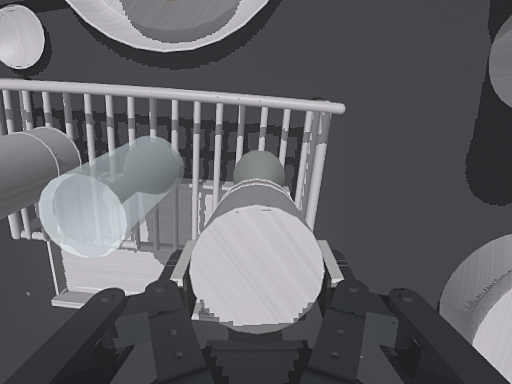

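```bash
python3 - <<'E'
from tilt import *
np.set_printoptions(precision=1,suppress=True)
f=eyes.grab_frame('wrist');save(f['color'],'z4.png',(170,130,350,350),2.7)
for a in [(190,324,196,326),(190,324,202,326)]: print(tilt(f,*a))
E
python3 ov.py o5 3 -32 80 86 92
```

```text
(array([ 18.5,  -0.4, -27.8]), np.float64(41.505525348245236), np.float64(0.0))
(array([ 17.6,  -0.4, -27.8]), np.float64(33.83316674546345), np.float64(4.0389678347315804e-28))
17.725 [0.6159 0.2538 0.1827] [-0.8733  2.5226 -2.7949] 0.05727757286239898 peg in tool mm [10.2685  0.4765 44.6556]
```

View pics/o5.png

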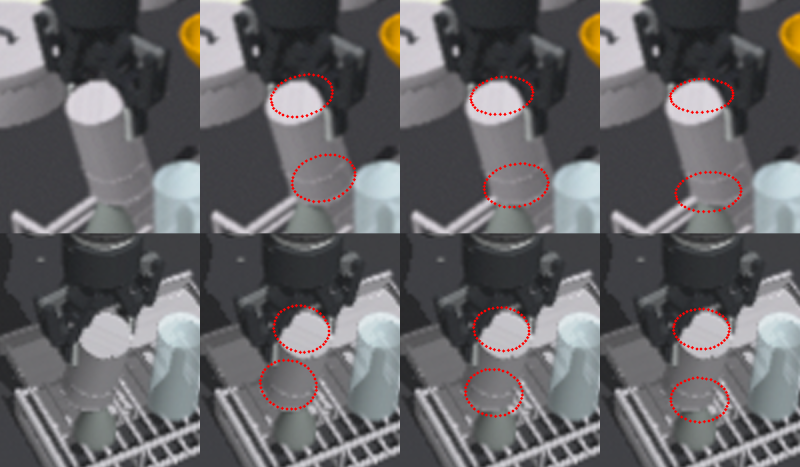

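View pics/z4.png

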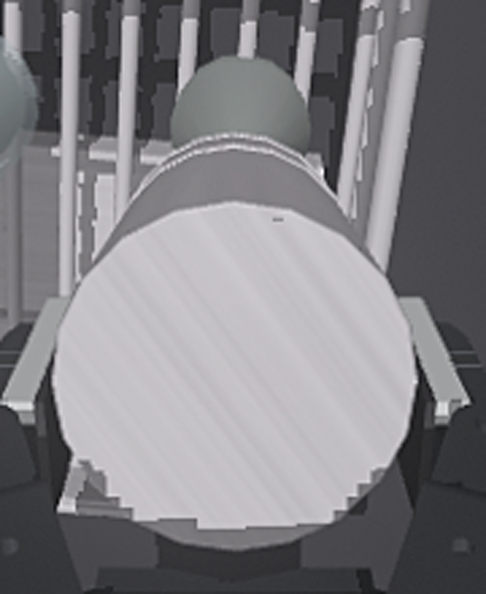

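```bash
cat >> tilt.py <<'E'
def tilt2(f,L,Rr,T,B):
    import itertools
    out=set()
    K=np.array(f['intrinsics']);D=np.array(f['D']);C=np.linalg.inv(np.array(f['T_tool_cam']))
    th=np.linspace(0,2*np.pi,181)
    for t in np.radians(np.arange(30,116,4)):
        def ext(p):
            e1=np.array([np.sin(t),0,np.cos(t)]);e2=np.array([0,1,0])
            X=p+.028*(np.cos(th)[:,None]*e1+np.sin(th)[:,None]*e2)
            u=cv2.projectPoints(X,cv2.Rodrigues(C[:3,:3])[0],C[:3,3],K,D)[0].reshape(-1,2)
            return np.r_[u[:,0].min(),u[:,0].max(),u[:,1].min(),u[:,1].max()]
        S=least_squares(lambda p:ext(p)-[L,Rr,T,B],[.01,0,-.02]);print(round(np.degrees(t)),S.x*1000,round(S.cost,2))
E
python3 - <<'E'
from tilt import *
np.set_printoptions(precision=1,suppress=True)
f=eyes.grab_frame('wrist')
tilt2(f,189.6,323.7,205,333)
E
```

```text
30 [ 17.4  -0.6 -30.9] 6.19
34 [ 16.3  -0.6 -29.6] 0.85
38 [ 15.3  -0.6 -28.4] 0.15
42 [ 14.3  -0.6 -27.5] 2.04
46 [ 13.5  -0.6 -26.9] 4.97
50 [ 12.7  -0.6 -26.5] 7.73
54 [ 12.2  -0.6 -26.3] 9.61
58 [ 11.7  -0.6 -26.5] 10.12
62 [ 11.5  -0.6 -26.9] 9.17
66 [ 11.4  -0.6 -27.5] 6.98
70 [ 11.5  -0.6 -28.5] 4.03
74 [ 11.7  -0.6 -29.6] 1.29
78 [ 12.1  -0.6 -31. ] 0.0
82 [ 12.7  -0.6 -32.5] 1.96
86 [ 13.4  -0.6 -34.2] 9.53
90 [ 14.3  -0.6 -36. ] 25.57
94 [ 15.2  -0.6 -37.7] 53.86
98 [ 16.3  -0.6 -39.5] 98.62
102 [ 17.3  -0.6 -41.1] 165.27
106 [ 18.4  -0.6 -42.6] 259.31
110 [ 19.5  -0.6 -43.8] 387.43
114 [ 20.5  -0.6 -44.8] 555.79
```

Request:
carry_out(
  series="-0.7 0 0 0 0;-0.6 0 0 0 0;-0.5 0 0 0 0;0 0 0 0 0",
)

```text
clock: 18.42
tcp_pos: [0.6147, 0.2363, 0.1831]
orientation: [-2.292, -2.147, -0.001]
contact_force: [0.1, 4.9, -3.2]
grip_width: 0.0577
```

```bash
python3 ov.py o6 9 -34 88 90; python3 - <<'E'
import cv2
im=cv2.imread('pics/o6w.png');cv2.imwrite('pics/z6.png',cv2.resize(im[140:350,170:350],None,fx=2.7,fy=2.7,interpolation=cv2.INTER_CUBIC))
E
```

```text
18.425 [0.6147 0.2363 0.1831] [ 0.116   4.9334 -3.1925] 0.057704432938593814 peg in tool mm [27.7481  0.5434 45.0842]
```

View pics/o6.png

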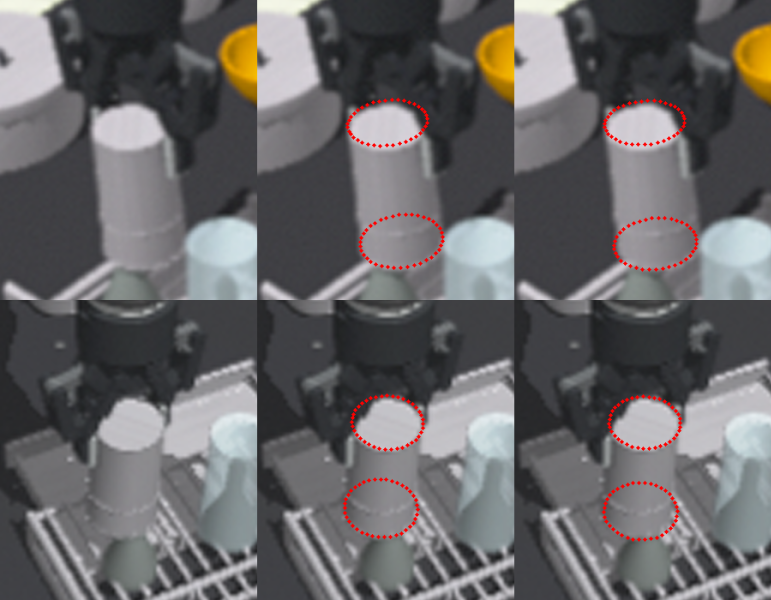

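View pics/z6.png

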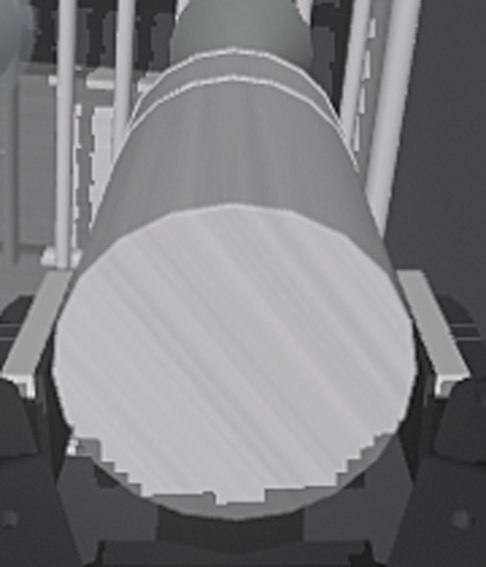

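```bash
python3 - <<'E'
from tilt import *
np.set_printoptions(precision=1,suppress=True)
f=eyes.grab_frame('wrist')
tilt2(f,189.6,323.7,215.9,332.2)
E
```

```text
30 [ 12.1  -0.6 -26.6] 5.56
34 [ 10.9  -0.6 -25.2] 14.46
38 [  9.7  -0.6 -23.9] 24.86
42 [  8.7  -0.6 -23. ] 35.15
46 [  7.8  -0.6 -22.3] 44.07
50 [  7.   -0.6 -21.8] 50.56
54 [  6.5  -0.6 -21.7] 54.25
58 [  6.1  -0.6 -21.9] 54.59
62 [  5.9  -0.6 -22.4] 51.73
66 [  5.9  -0.6 -23.2] 45.84
70 [  6.1  -0.6 -24.3] 37.36
74 [  6.5  -0.6 -25.6] 27.3
78 [  7.   -0.6 -27.1] 16.62
82 [  7.8  -0.6 -28.9] 7.18
86 [  8.7  -0.6 -30.8] 1.01
90 [  9.7  -0.6 -32.8] 0.91
94 [ 10.9  -0.6 -34.8] 10.33
98 [ 12.1  -0.6 -36.8] 33.45
102 [ 13.3  -0.6 -38.6] 75.3
106 [ 14.6  -0.6 -40.3] 141.55
110 [ 15.8  -0.6 -41.8] 238.49
114 [ 17.   -0.6 -42.9] 372.73
```

Request:
carry_out(
  series="1 0.1 0 0 0;1.2 0 0 0 0;0 0 1 0 0;0 0 1 0 0;0 0 1 0 0;0 0 0 0 0",
)

```text
clock: 19.38
tcp_pos: [0.6167, 0.2573, 0.1516]
orientation: [-2.293, -2.147, 0.004]
contact_force: [-0.0, 0.0, -1.2]
grip_width: 0.0575
```

```bash
python3 ov.py o7 9.2 -31.8 88 90; python3 - <<'E'
import cv2
im=cv2.imread('pics/o7w.png');cv2.imwrite('pics/z7.png',cv2.resize(im[140:350,170:350],None,fx=2.7,fy=2.7,interpolation=cv2.INTER_CUBIC))
E
```

```text
19.375 [0.6167 0.2573 0.1516] [-0.0241  0.0192 -1.2353] 0.05754377125054902 peg in tool mm [ 6.679  -0.0656 13.556 ]
```

View pics/o7.png

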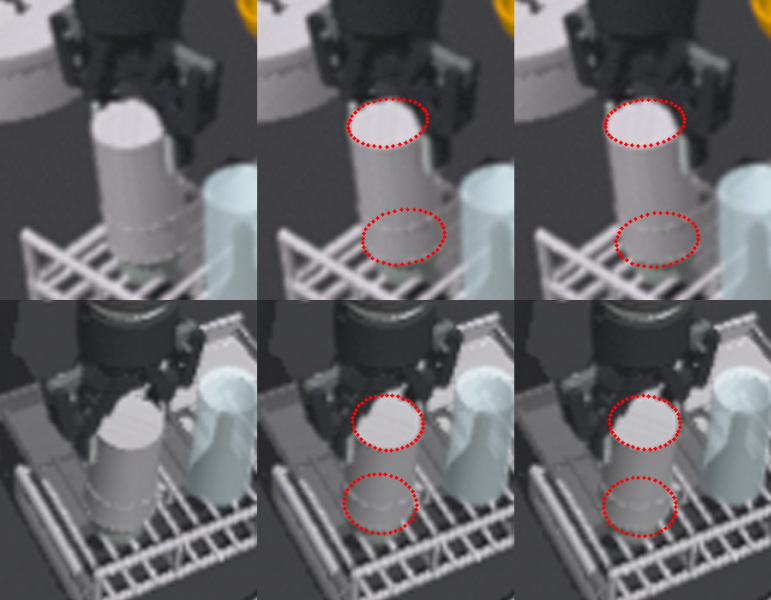

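View pics/z7.png

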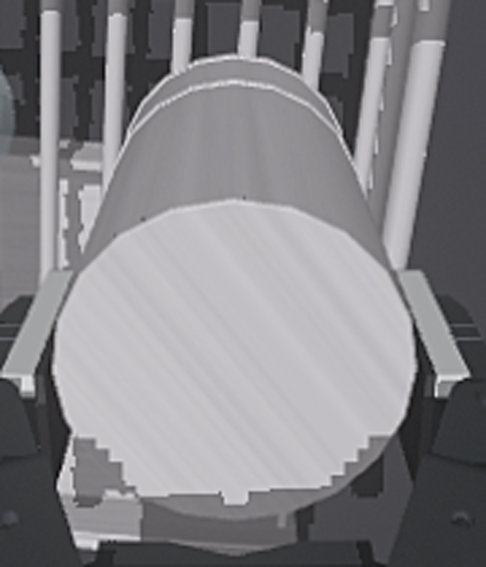

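Request:
carry_out(
  series="0 0 0.6 0 0;0 0 0.6 0 0;0 0 0.4 0 0;0 0 0.3 0 0;0 0 0 0 0",
)

```text
clock: 20.15
tcp_pos: [0.6172, 0.2581, 0.1338]
orientation: [-2.292, -2.148, 0.001]
contact_force: [-0.8, -0.2, -1.2]
grip_width: 0.0572
```

Request:
carry_out(
  series="0 0 0.2 0 0;0 0 0.2 0 0;0 0 0 0 0",
)

```text
clock: 20.52
tcp_pos: [0.6173, 0.2581, 0.13]
orientation: [-2.292, -2.148, 0.0]
contact_force: [-0.3, -0.7, -1.3]
grip_width: 0.0575
```

Request:
carry_out(
  series="0 0 0.2 0 0;0 0 0.2 0 0;0 0 0 0 0",
)

```text
clock: 20.9
tcp_pos: [0.6178, 0.2582, 0.1288]
orientation: [2.292, 2.148, 0.002]
contact_force: [-7.0, -4.0, 15.5]
grip_width: 0.0574
```

Request:
carry_out(
  series="0 0 0.2 0 0;0 0 0.2 0 0;0 0 0 0 0",
)

```text
clock: 21.28
tcp_pos: [0.6181, 0.2582, 0.1283]
orientation: [2.292, 2.147, 0.003]
contact_force: [-12.6, -9.5, 36.8]
grip_width: 0.0574
```

```bash
python3 ov.py o8 7 -31.8 87 90; python3 - <<'E'
import cv2
im=cv2.imread('pics/o8w.png');cv2.imwrite('pics/z8.png',cv2.resize(im[140:350,170:350],None,fx=2.7,fy=2.7,interpolation=cv2.INTER_CUBIC))
E
```

```text
21.275 [0.6181 0.2582 0.1283] [-12.623   -9.4628  36.8068] 0.057365919476680356 peg in tool mm [ 5.7662 -1.4329 -9.7371]
```

View pics/o8.png

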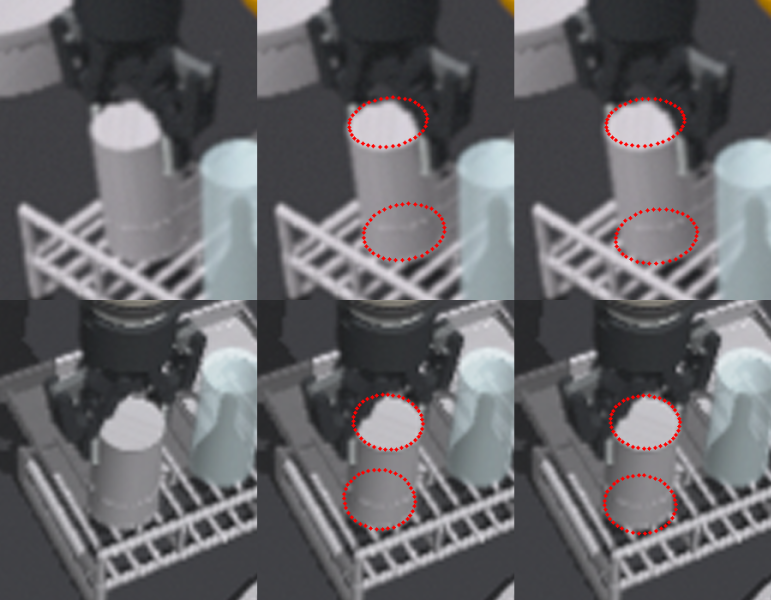

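View pics/z8.png

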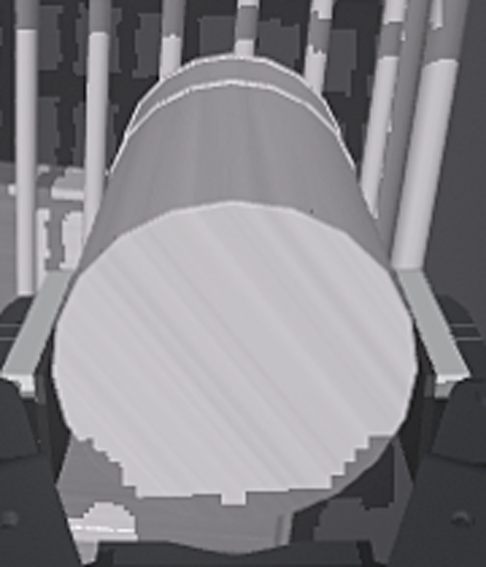

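Request:
carry_out(
  series="0 0 -0.4 0 0;0 0 0 0 0;0 0 0 0 0.72;0 0 0 0 0.8;0 0 0 0 0.85;0 0 0 0 0.85;0 0 0 0 0.85",
)

```text
clock: 22.3
tcp_pos: [0.6173, 0.2582, 0.1259]
orientation: [-2.292, -2.148, 0.0]
contact_force: [-0.2, -0.1, 0.2]
grip_width: 0.0726
```

```bash
python3 ov.py o9 7 -31.8 87 90
```

```text
22.3 [0.6173 0.2582 0.1259] [-0.2404 -0.0743  0.1921] 0.07263233449484845 peg in tool mm [  5.7679  -0.6935 -12.1076]
```

View pics/o9.png

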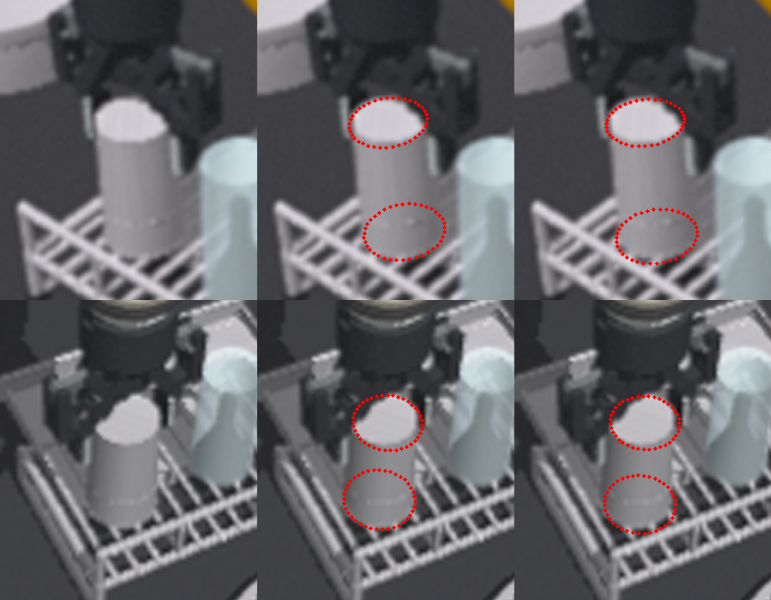

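View pics/o9w.png

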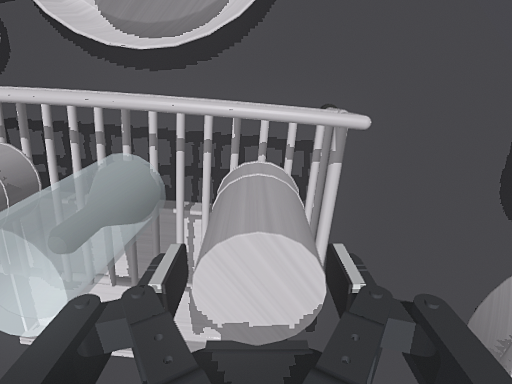

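Request:
carry_out(
  series="0 0 -1 0 0.85;0 0 -3 0 0.85;0 0 -5 0 0.85;-3 0 -4.4 0 0.85;-5 -2 0 0 0;-5 -4 0 0 0;-5 -4 0 0 0;-2.6 -1.9 0 0 0",
)

```text
clock: 23.45
tcp_pos: [0.4853, 0.0599, 0.2609]
orientation: [2.295, 2.145, 0.0]
contact_force: [0.7, -0.9, 0.2]
grip_width: 0.0006
```

Request:
carry_out(
  series="0 0 0 0 0;0 0 0 0 0",
)

```text
clock: 23.7
tcp_pos: [0.4881, 0.0634, 0.2609]
orientation: [2.291, 2.148, 0.003]
contact_force: [0.5, 0.6, 0.3]
grip_width: 0.0002
```

```bash
python3 - <<'E'
from fit import *
np.set_printoptions(precision=4,suppress=True)
o=r.get_obs();f=eyes.grab_frame('wrist');s=eyes.grab_frame('side');c=eyes.grab_frame('scene')
R=Ro.from_rotvec(o['orientation']).as_matrix()
print(o['clock'],o['tcp_pos'],o['grip_width'])
for n,g in(('w',f),('side',s),('sc',c)):
  for q in ['tray_front','tumbler']:
    for e in spotter.mark_of(g,q): print(n,q,np.round(e['uv'],1),round(e['confidence'],2),atz(g,e['uv'],.02 if q[1]=='r' else .16,o)[:2])
save(f['color'],'t1w.png');cv2.imwrite('pics/t1.png',np.hstack([cv2.resize(g['color'][y:y+130,x:x+130],(390,390),interpolation=cv2.INTER_CUBIC) for g,x,y in((s,150,190),(c,230,180))]))
b=np.array([.617,.264,.16])
mid=(o['tcp_pos'])
for (g,near) in ((s,proj(s,[.617,.264,.11])[0]),(c,proj(c,[.617,.264,.11])[0])):
    m=mask(g,near)
    if m is None: print('no mask',near);continue
    def q(p): a=np.array([p[2],p[3],-1.]);a/=np.linalg.norm(a);return -iou(g,m,np.array([p[0],p[1],.16]),a,o)
    S=minimize(q,[.617,.264,0,0],method='Nelder-Mead',options=dict(initial_simplex=[[.617,.264,0,0],[.622,.264,0,0],[.617,.269,0,0],[.617,.264,.05,0],[.617,.264,0,.05]]));print(S.x,S.fun)
E
```

```text
23.7 [0.4881 0.0634 0.2609] 0.00022478664302123414
w tray_front [257.7 136.8] 0.81 [0.4915 0.0944]
w tumbler [169.7 339.4] 0.85 [ 0.3865 -0.0899]
side tray_front [268.5 238.2] 0.67 [0.485  0.1021]
side tumbler [357.6 198.9] 0.98 [ 0.2801 -0.0097]
side tumbler [191.7 216.9] 0.85 [0.6151 0.2718]
side tumbler [368.7 187.5] 0.82 [ 0.2691 -0.0802]
side tumbler [365.2 162.2] 0.62 [ 0.3175 -0.2179]
sc tray_front [273.1 222.8] 0.9 [0.4835 0.099 ]
sc tray_front [330.3 314.6] 0.37 [0.5596 0.4723]
sc tumbler [251.4 148.8] 0.77 [ 0.4113 -0.143 ]
sc tumbler [257.7 158.4] 0.77 [ 0.4256 -0.0816]
sc tumbler [269.  244.5] 0.57 [0.625  0.2628]
sc tumbler [222.3 137.5] 0.51 [ 0.4621 -0.2674]
[0.6174 0.2622 0.0157 0.0051] -0.9498384594917297
[ 0.6219  0.2582 -0.0139  0.0371] -0.9622017741203308
```

View pics/t1w.png

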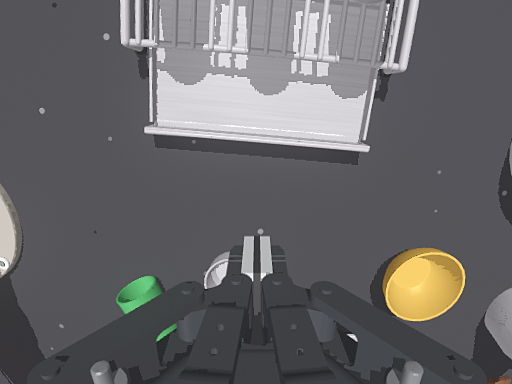

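View pics/t1.png

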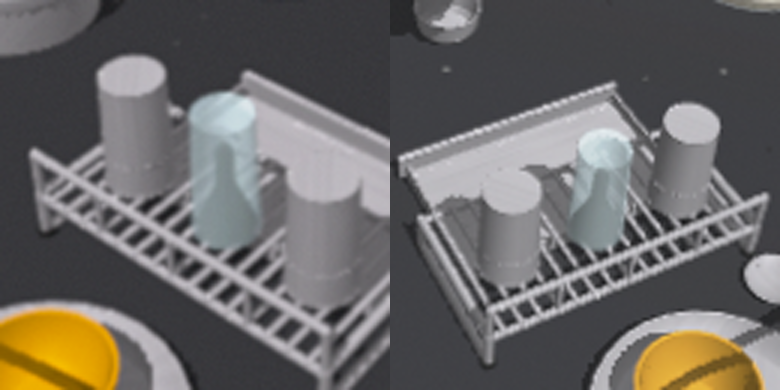

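Request:
carry_out(
  series="-1.5 0 5 0 0;0 0 6 0 0;0 0 6 0 0;0 0 5 0 0;0 0 1.3 0 0;0 0 0 0 0;2 0 0 0 0;1 0 0 0 0",
)

```text
clock: 25.25
tcp_pos: [0.4901, 0.079, 0.0292]
orientation: [2.29, 2.148, 0.006]
contact_force: [-0.4, 0.7, 0.0]
grip_width: 0.0001
```

Request:
carry_out(
  series="1.5 0 0 0 0;1.5 0 0 0 0;1.5 0 0 0 0;1 0 0 0 0;0 0 0 0 0",
)

```text
clock: 25.88
tcp_pos: [0.4915, 0.1339, 0.0269]
orientation: [-2.29, -2.15, -0.0]
contact_force: [0.4, -0.5, 0.0]
grip_width: 0.0002
```

Request:
carry_out(
  series="0.8 0 0 0 0;0.8 0 0 0 0;0.8 0 0 0 0;0 0 0 0 0",
)

```text
clock: 26.38
tcp_pos: [0.4933, 0.1577, 0.0271]
orientation: [-2.291, -2.149, -0.001]
contact_force: [-0.2, 0.3, -0.1]
grip_width: -0.0001
```

```bash
python3 - <<'E'
from h import *
o=r.get_obs();f=eyes.grab_frame('wrist');s=eyes.grab_frame('side');c=eyes.grab_frame('scene')
print(o['tcp_pos'],o['contact_force'])
save(f['color'],'t2w.png');cv2.imwrite('pics/t2.png',np.hstack([cv2.resize(g['color'][y:y+130,x:x+130],(390,390),interpolation=cv2.INTER_CUBIC) for g,x,y in((s,170,170),(c,230,160))]))
E
```

```text
[0.49334911 0.15766204 0.02710112] [-0.22517189  0.26838819 -0.10941028]
```

View pics/t2w.png

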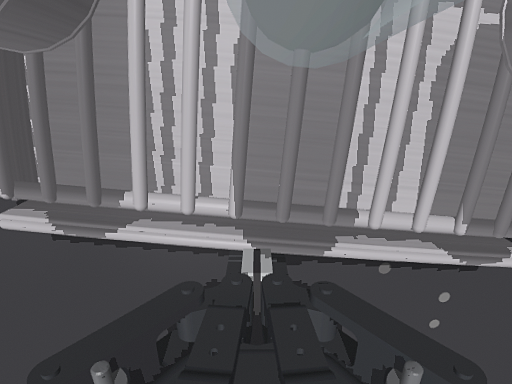

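View pics/t2.png

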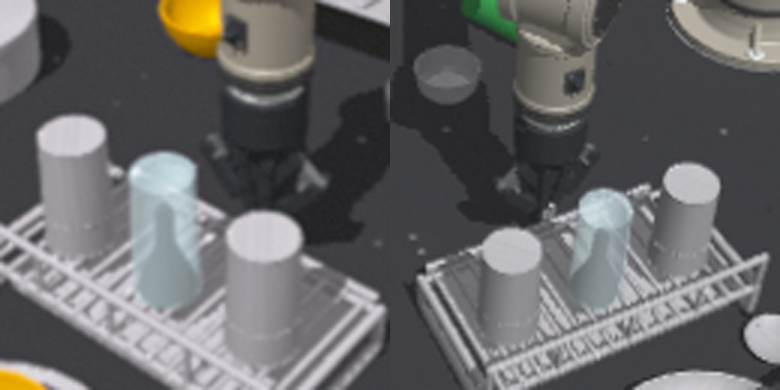

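Tray is nearly home; I'll keep pushing in small steps until the stop.

Request:
carry_out(
  series="0.4 0 0 0 0;0.4 0 0 0 0;0 0 0 0 0",
)

```text
clock: 26.9
tcp_pos: [0.494, 0.1649, 0.0271]
orientation: [-2.292, -2.149, -0.001]
contact_force: [0.6, 0.1, 0.4]
grip_width: 0.0003
```

Request:
carry_out(
  series="0.3 0 0 0 0;0.3 0 0 0 0;0 0 0 0 0",
)

```text
clock: 27.28
tcp_pos: [0.4945, 0.17, 0.0271]
orientation: [2.293, 2.147, -0.0]
contact_force: [0.9, -3.7, -0.3]
grip_width: -0.0006
```

Request:
carry_out(
  series="0.3 0 0 0 0;0.3 0 0 0 0;0 0 0 0 0;0 0 0 0 0",
)

```text
clock: 27.78
tcp_pos: [0.4945, 0.1704, 0.027]
orientation: [2.295, 2.14, -0.01]
contact_force: [0.6, -16.6, 7.9]
grip_width: -0.0001
```

Request:
carry_out(
  series="-2 0 0 0 0;-4 0 0 0 0;-4 0 0 0 0;-3 0 -4 0 0;0 0 -6 0 0;0 0 -6 0 0;-5 0 -6 0 0;0 0 0 0 0",
)

```text
clock: 28.78
tcp_pos: [0.4857, 0.0045, 0.2389]
orientation: [2.293, 2.14, 0.01]
contact_force: [0.5, 1.2, -0.7]
grip_width: -0.0001
```

```bash
python3 - <<'E'
from fit import *
np.set_printoptions(precision=4,suppress=True)
o=r.get_obs();s=eyes.grab_frame('side');c=eyes.grab_frame('scene');f=eyes.grab_frame('wrist')
print(o['clock'],o['tcp_pos'],o['contact_force'])
D=[]
for n,g in(('side',s),('sc',c),('w',f)):
  for q in ['tray_front','stand','dry_tumbler','glass_tumbler','katori','bowl_a','serving_spoon','thali']:
    e=spotter.mark_of(g,q)[:2];z={'tray_front':.02,'dry_tumbler':.16,'glass_tumbler':.17}.get(q,0)
    print(n,q,[(round(x['confidence'],2),atz(g,x['uv'],z,o)[:2]) for x in e])
for g in (s,c):
    m=mask(g,proj(g,[.617,.264,.11])[0])
    if m is None: print('no');continue
    def q(p): a=np.array([p[2],p[3],-1.]);a/=np.linalg.norm(a);return -iou(g,m,np.array([p[0],p[1],.16]),a,o)
    S=minimize(q,[.617,.264,0,0],method='Nelder-Mead',options=dict(initial_simplex=[[.617,.264,0,0],[.622,.264,0,0],[.617,.269,0,0],[.617,.264,.05,0],[.617,.264,0,.05]]));print(S.x,S.fun)
cv2.imwrite('pics/f.png',np.hstack([cv2.resize(g['color'][y:y+160,x:x+160],(400,400),interpolation=cv2.INTER_CUBIC) for g,x,y in((s,150,150),(c,220,150))]));save(f['color'],'fw.png')
E
```

```text
28.775 [0.4857 0.0045 0.2389] [ 0.5076  1.1538 -0.7266]
side tray_front [(0.87, array([0.5036, 0.1779]))]
side stand [(0.9, array([0.5086, 0.26  ]))]
side dry_tumbler [(0.93, array([0.4269, 0.2781]))]
side glass_tumbler [(0.65, array([0.5219, 0.2684]))]
side katori [(0.97, array([ 0.4371, -0.0907]))]
side bowl_a [(0.69, array([ 0.7116, -0.124 ])), (0.65, array([0.565 , 0.4759]))]
side serving_spoon [(0.81, array([0.3273, 0.4079]))]
side thali [(0.7, array([0.5497, 0.4968])), (0.69, array([ 0.4366, -0.0928]))]
sc tray_front [(0.66, array([0.5097, 0.1775]))]
sc stand [(0.69, array([0.5061, 0.2652])), (0.51, array([0.5916, 0.2293]))]
sc dry_tumbler [(0.77, array([0.4225, 0.2944]))]
sc glass_tumbler [(0.75, array([0.5311, 0.275 ]))]
sc katori [(0.8, array([ 0.4492, -0.1059])), (0.66, array([0.603 , 0.2398]))]
sc bowl_a [(0.56, array([0.5563, 0.4712])), (0.55, array([ 0.7142, -0.1359]))]
sc serving_spoon [(0.83, array([0.3312, 0.4037]))]
sc thali [(0.97, array([0.5521, 0.4969])), (0.73, array([ 0.7069, -0.1484]))]
w tray_front [(0.86, array([0.5103, 0.1776]))]
w stand []
w dry_tumbler []
w glass_tumbler []
w katori [(0.87, array([ 0.4432, -0.1187]))]
w bowl_a [(0.96, array([ 0.7294, -0.1427]))]
w serving_spoon []
w thali []
[ 0.6159  0.2631  0.0249 -0.0227] -0.9676675796508789
[ 0.6216  0.2624 -0.0272 -0.0376] -0.9626191258430481
```

View pics/f.png

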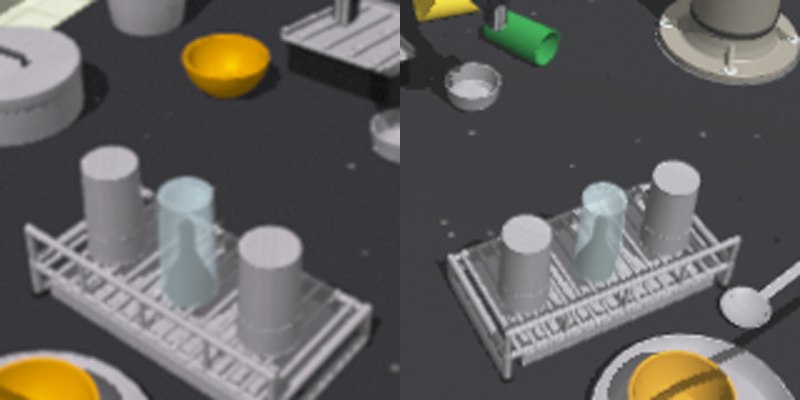

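View pics/fw.png

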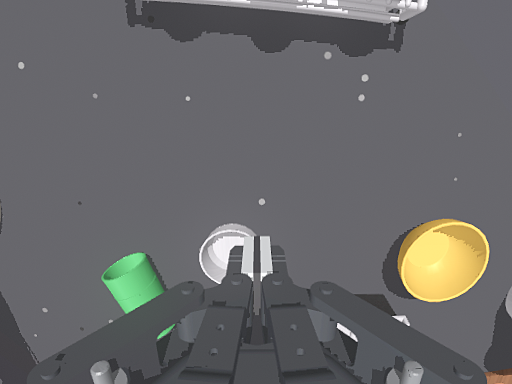

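```bash
python3 -c "
from bench import r
print(r.hand_in())"
```

```text
the job is handed in; nothing more can be done
None
```

The steel tumbler is mouth-down on the free peg and the drip tray is pushed home. I handed the job in at about 29 s of the 58 s; no verdict was reported.

**Turning it over:** The tool could only turn about its own vertical axis. I gripped the tumbler near its base and pressed the mouth against the board's high end to turn it part way. I finished the turn by pressing the inside of the rim against the free peg's stem. I then lowered it until the rim met the deck, eased off and opened the fingers.

**Tray:** I pushed it with closed fingers until it stopped moving and the force rose to about 17 N, then drew clear.

**Last checks:**
- **Tumbler:** Both fixed cameras show it standing upright on the peg. The outline fits put its base centre within about 5 mm of the peg's axis.
- **Tilt:** The single-camera fits gave about 2° and 2.7°, but they disagreed on its direction. I put that down to fitting noise.
- **Tray:** Its front was seen at y = 0.178, about 4 mm further in than my estimate of home (0.174). The stand's own position is uncertain by several millimetres.
- **Other tableware:** I saw no sign that anything else had moved. The small steel bowl and drying-vessel readings differed by up to about 17 mm between cameras, so small shifts can't be ruled out from those alone. I felt no unexpected contact near any of them.

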